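# Blow the dust off the white dolls before painting

### The job

Pick every white doll, and nothing else, out of the crate and stand them on the yellow spots of the blow-off station, one to a spot, each upright with its face turned to the gun's nozzle. With all of them standing there and let go, squeeze the gun's red trigger fully home, keep it squeezed for about a second and let it spring back. Then stand all the white dolls upright in the blue tray; everything else stays in the crate, and the things lying about on the table are left alone.

Things in the scene. Friction and masses are not known exactly. Their poses are not given: they have to be found in the camera images.
- white1: white doll, 76 mm tall, 56 mm across at its widest (straight-sided from 20 to 46 mm above its foot), flat weighted foot 36 mm across, egg-shaped top, 0.13 kg; origin at the centre of its foot, z up its axis, x out of its painted face (pink patch with two orange-ringed eyes on the upper front). Starts standing in the crate. It may be absent.
- white2: white doll, same shape and axes as white1. Starts standing in the crate. It may be absent.
- white3: white doll, same shape and axes as white1. Starts standing in the crate. It may be absent.
- white1_face (a point): middle of white1's painted face, 28 mm from its axis, 50 mm above its foot
- white2_face (a point): middle of white2's painted face, 28 mm from its axis, 50 mm above its foot
- white3_face (a point): middle of white3's painted face, 28 mm from its axis, 50 mm above its foot
- red1: finished red doll, same shape as the white ones. Stays in the crate.
- red2: second finished red doll, same shape. Stays in the crate.
- gold: finished gold doll, same shape. Stays in the crate.
- jar: amber glass paint jar with blue cap, 52 mm diameter, 62 mm tall; origin at the centre of its underside. Stays in the crate.
- mould: light wooden carving block with a dark disc on top, 40 x 50 mm, 48 mm tall; origin at the centre of its underside. Stays in the crate.
- crate: fixed open wooden crate, 276 x 276 mm outside, walls 6 mm thick and 45 mm high, floor 6 mm thick; origin at the centre of its underside. Eight or fewer things stand in it about 83 mm apart, in a grid of three by three along its x and y axes.
- station: fixed blow-off station: green board 345 x 270 mm, 12 mm thick, with three yellow round spots and, at its far end, a compressed-air blow gun clamped with its blue grip pointing up; origin on the table surface straight below the nozzle tip, x from the nozzle back towards the grip, board from x = -210 to 135 mm and y = -135 to 135 mm
- spot1 (a point): centre of a yellow spot (68 mm across with its black rim) on the board's top, 12 mm above the table, 160 mm from the nozzle (three on an arc, 34 degrees apart); its x axis points level to the nozzle
- spot2 (a point): centre of a yellow spot (68 mm across with its black rim) on the board's top, 12 mm above the table, 160 mm from the nozzle (three on an arc, 34 degrees apart); its x axis points level to the nozzle
- spot3 (a point): centre of a yellow spot (68 mm across with its black rim) on the board's top, 12 mm above the table, 160 mm from the nozzle (three on an arc, 34 degrees apart); its x axis points level to the nozzle
- nozzle (a point): tip of the gun's black fan nozzle, 60 mm above the table, which blows towards the spots
- grip (a point): point on the axis of the gun's blue upright grip, 135 mm above the table; the grip is 20 mm thick (station x), 26 mm wide (station y), and reaches from 70 to 170 mm above the table, a brass fitting on top to 186 mm
- trigger (a joint): red trigger lever in front of the grip on its nozzle side, hinged at its lower end (75 mm above the table, 36 mm in front of the grip's axis): angle in rad, 0 = released (upright), 0.28 = squeezed fully home towards the grip; a spring returns it; about 8 N at the pad squeezes it home
- trigger_pad (a point): point on the trigger's face on the side away from the grip, 60 mm above its hinge; the lever is 85 mm long, 8 mm thick, 16 mm wide. Released, trigger and grip together are 50 mm thick here, squeezed home about 33 mm
- tray: fixed blue tray, 290 mm (x) x 150 mm (y) outside, walls 6 mm thick and 18 mm high, floor 6 mm thick; origin at the centre of its underside
- dish: bystander: small brass dish, 68 mm across, 22 mm high; origin at the centre of its underside
- brush: bystander: brush lying on the table, 170 mm long, along its x axis; origin near its middle
- pliers: bystander: small pliers with black and red handles lying on the table, 150 mm long, along its x axis; origin at their pivot
Mind the look-alikes: they are no part of the job. What is shaped like the mould but green is not meant.

How it is judged:
By the outcome, as a careful person would: the job done as asked, in the order asked, and still so for the second after the job is handed in, with the robot touching nothing.
Of white1, white2, white3 only 2 to 3 are there at a start; the rules pass over those that are not, and their reading is None.
At some moment in a run one of white1, white2, white3 may be knocked a few centimetres aside while the robot is not near it.
Once in a run the grip may slacken for a moment while it holds something.
It also fails if it takes over 210 s, if anything falls off the work surface, if the arm or the gripper's body presses on something with over 40 N, if the wrist force passes 120 N, or if a joint passes its speed limit or range.

### The arm

A 7-joint arm with a two-finger parallel gripper is mounted at the origin on the work surface. World frame = base frame: x ahead of the robot, y to its left, z up, the work surface at z = 0. Lengths are in mm, angles in rad, forces in N, time in s.
With the tool pointing down it reaches from about 400 to 875 mm from the base axis. Payload 4.4 kg.
Tool frame: the origin (TCP) lies midway between the tips of the shut fingers; the grasp point (between the pads) lies 19 mm behind it (ctrl.grip_point_offset is the distance from the TCP to the grasp point, in mm); z points along the fingers, y is the direction in which the jaws open and shut (so a half turn about z gives the same grasp; the last joint's range is limited). The gripper opens to 85 mm and grips with 20 to 120 N. Pads are 22 mm wide; open, the fingers measure 114 mm over their backs; the gripper's body (76 mm by 85 mm) begins 54 mm behind the grasp point. The pads swing forward as they close: fully open they stand 13 mm farther back than shut.
Start: joints at [1.278, 0.628, 0.038, 1.517, -0.027, 0.996, -0.02], TCP at [146.187, -633.362, 231.313] pointing down, gripper open.
Joint ranges: [-3.06, 3.06], [-0.37, 2.12], [-1.25, 1.32], [0.18, 2.47], [-1.1, 4.24], [0.23, 1.98], [-2.94, 2.94]. Speed limits (rad/s): [2.57, 2.57, 3.14, 3.14, 3.14, 3.14, 3.14].

### API

Orientations are given as [roll, pitch, yaw] about the fixed x, y, z axes, in that order (R = Rz(yaw) Ry(pitch) Rx(roll)).
In Python, from cell import ctrl, imaging, models gives the robot as it stands. The module is installed in compiled form; this text tells all that it offers.
- The arm moves only by the tool drive_tool, never from a script. Its argument "deltas" is text: rows parted by semicolons, each of 5 numbers parted by spaces: the shift along the tool's x, y, z in m, then the turn about the tool's z in degrees, then the finger opening in m, from 0 to 0.0854. A call has 1 to 12 rows; each row is the pose to reach, as a shift and turn from the pose commanded when the call began, along the tool's axes at that moment; what a row does not reach only later rows make up. A row lasts 1/8 s, in which the tool goes at most 62.5 mm and 10.7 degrees, less where a joint would pass 70% of its speed; a pose out of reach is approached as far as the arm can. A call with a gripper value outside its range is refused whole. The fingers move at their own pace and stop on an object; the grip force is fixed at half the most. Time passes only in rows, so rows that repeat a pose let the fingers close. It gives the time, the measured TCP pose, the force and the opening at its end, in the units of the state.
- ctrl.read_state(): the state, without advancing time (a new reading comes with each control period).
- imaging.get_image(name): name is "scene" or "top" or "wrist"; returns a dict with "color" (480x640x3 uint8, red, green, blue), "range_z" (480x640 float32, mm along the optical axis (not along the pixel's ray), 0 where there is no reading), "vfov" (degrees; the focal length in pixels is half the picture's height over the tangent of half this angle, whatever the lens; pixels are square), "cx", "cy" (the principal point, pixels), "k1" (the pictures are not rectified: a ray, as slopes to the right and down, at radius r is drawn at 1 + k1 r^2 times it, then the intrinsics apply), "extrinsics" (4x4, takes a point from camera to world coordinates). Camera axes: x right, y down, z forward; pixel columns grow to the right and rows downward; lengths in mm; the calibration is good to about 2 mm. A picture is of the moment at which its call begins.
- ctrl.finish_job(): hands the job in, once; it reports no verdict.
Trained networks look in a picture, given as the dict that the camera call returned (one of the last four; its "shot" number tells which), for a name from the list of things; names that differ only in an ending like _2 or _b are one class to them, and where a whole thing is asked for, a point or a joint stands for the part that bears it (a point fixed in the world has none). Each returns a list of dicts, best first, with "score" (0 to 1); they miss things now and then, are a little off and sometimes report something else, mostly with a low value. They report only what shows in the picture. A call takes as long as a camera call. They do not tell look-alikes from the thing itself.
- models.spot_in(picture, thing): "point" ([column, row] in pixels, amid what is visible of it).
- models.landmark_of(picture, thing): "point" ([column, row] in pixels: a listed point, or the origin of a listed thing).
The state is a dict: "clock": time; "qpos": joint angles; "qd": joint speeds; "tau": joint torques, N m; "eef_pos": TCP position; "tool_rot": TCP orientation; "force": force on the tool from outside, world axes, zero at the start; "torque": the same for the moment, N m; "width": finger opening in mm.
Only numpy, scipy, OpenCV 4.12 (cv2) and the standard library are available. Lean on these libraries where they do the work, as an engineer would, in place of code of your own. Each camera call takes 0.05 s, during which the arm holds its last target.

## Working session

There is one attempt and no reset: what is moved stays moved. The work goes in short steps, Python scripts to look and compute and a tool call to move; the robot and the scene stay as the last step left them, time stands still between calls to the robot, and variables do not carry over. Pictures are saved under pics/ and viewed, and the job is handed in when it is done.

Besides the shell and the picture viewer there is one more tool, called after "Emit:" in YAML: its name, and indented under it one key for each argument. drive_tool: Moves the arm, as the interface text tells. Its arguments: {"type":"object","properties":{"deltas":{"type":"string"}},"required":["deltas"]}

```bash
mkdir -p pics
cat > h.py <<'E'
import numpy as np, cv2
from cell import ctrl, imaging, models
def save(im,name,crop=None,scale=1):
    c=im["color"][:,:,::-1]
    if crop: c=c[crop[1]:crop[3],crop[0]:crop[2]]
    if scale!=1: c=cv2.resize(c,None,fx=scale,fy=scale,interpolation=cv2.INTER_CUBIC)
    cv2.imwrite("pics/"+name+".png",c)
def f(im): return 240/np.tan(np.radians(im["vfov"])/2)
def ray(im,u,v):
    F=f(im); x=(u-im["cx"])/F; y=(v-im["cy"])/F
    a,b=x,y
    for _ in range(20):
        k=1+im["k1"]*(a*a+b*b); a,b=x/k,y/k
    return np.array([a,b,1.0])
def at_z(im,u,v,z):
    T=np.array(im["extrinsics"]); d=T[:3,:3]@ray(im,u,v); o=T[:3,3]
    return o+d*(z-o[2])/d[2]
def at_d(im,u,v,w=1):
    z=im["range_z"]; p=z[max(0,int(v)-w):int(v)+w+1,max(0,int(u)-w):int(u)+w+1]; p=p[p>0]
    if len(p)==0: return None
    T=np.array(im["extrinsics"]); return T[:3,:3]@(ray(im,u,v)*np.median(p))+T[:3,3]
def cloud(im):
    F=f(im); v,u=np.mgrid[0:480,0:640]; x=(u-im["cx"])/F; y=(v-im["cy"])/F; a,b=x.copy(),y.copy()
    for _ in range(20):
        k=1+im["k1"]*(a*a+b*b); a,b=x/k,y/k
    z=im["range_z"]; P=np.stack([a*z,b*z,z],-1); T=np.array(im["extrinsics"])
    P=P@T[:3,:3].T+T[:3,3]; P[z<=0]=np.nan; return P
def proj(im,p):
    T=np.array(im["extrinsics"]); q=T[:3,:3].T@(np.array(p)-T[:3,3]); a,b=q[0]/q[2],q[1]/q[2]
    k=1+im["k1"]*(a*a+b*b); return a*k*f(im)+im["cx"], b*k*f(im)+im["cy"]
E
python3 - <<'E'
from h import *
for n in ["scene","top","wrist"]:
    im=imaging.get_image(n); save(im,n+"0"); print(n,im["vfov"],im["cx"],im["cy"],im["k1"],np.round(im["extrinsics"],3).tolist())
s=ctrl.read_state(); print(s)
E
```

```text
scene 46.247607125327484 317.8234413686674 243.0444907443613 0.007062525669863262 [[0.534, 0.685, -0.495, 1125.734], [0.845, -0.432, 0.314, -351.437], [0.002, -0.586, -0.81, 1131.967], [0.0, 0.0, 0.0, 1.0]]
top 54.083360338166884 320.6883040374645 240.60971109990527 -0.0730569829024269 [[-0.011, -0.98, 0.197, 311.533], [-1.0, 0.011, 0.003, 25.147], [-0.005, -0.197, -0.98, 1021.631], [0.0, 0.0, 0.0, 1.0]]
wrist 65.43998311965026 315.99633222718404 235.14279513406495 -0.07467007958100937 [[0.226, -0.937, -0.267, 213.771], [-0.974, -0.218, -0.062, -617.08], [-0.0, 0.274, -0.962, 373.012], [0.0, 0.0, 0.0, 1.0]]
{'clock': 0.15, 'qpos': array([ 1.27821541,  0.62913447,  0.03846247,  1.51814791, -0.0269706 ,
        0.99628765, -0.0200058 ]), 'qd': array([-6.73998195e-04, -1.18774074e-03,  1.49929935e-03, -4.01557799e-03,
       -9.22518602e-05, -4.01434209e-04, -6.86424663e-04]), 'tau': array([ 7.75164026e-04, -5.63808954e+01,  1.22747406e+00, -1.93652040e+01,
        1.11160049e-02,  7.42281612e-03, -1.01040968e-05]), 'eef_pos': array([ 146.05550645, -632.88940519,  230.59700573]), 'tool_rot': array([-3.14013409e+00,  4.00948250e-05,  2.26779540e-01]), 'force': array([ 0.15243952, -0.94327543, -0.26103485]), 'torque': array([-0.00625304,  0.01835867,  0.08007334]), 'width': 85.27815583185205}
```

View pics/scene0.png

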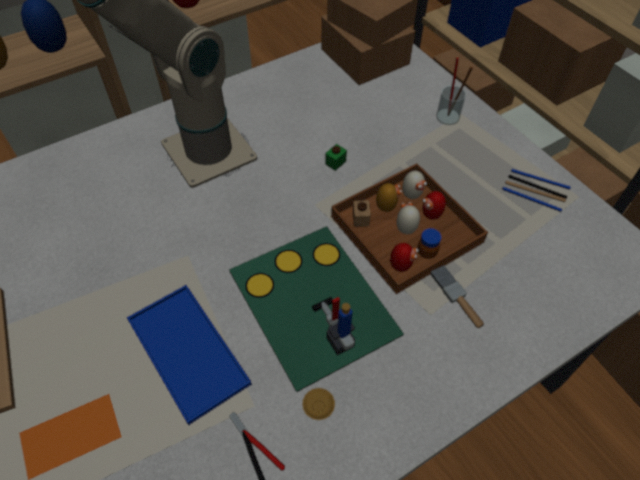

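View pics/top0.png

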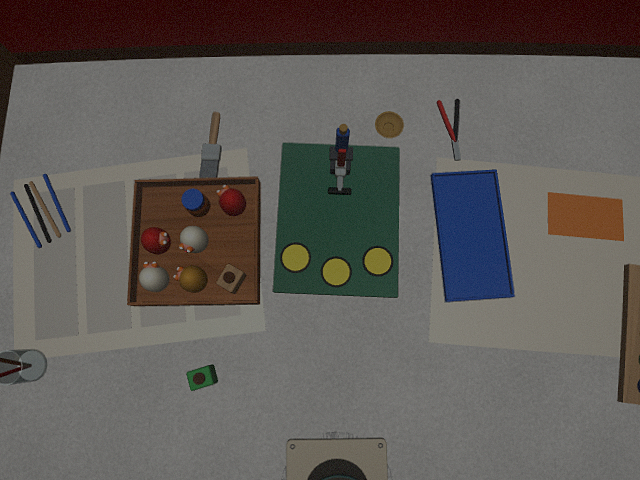

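View pics/wrist0.png

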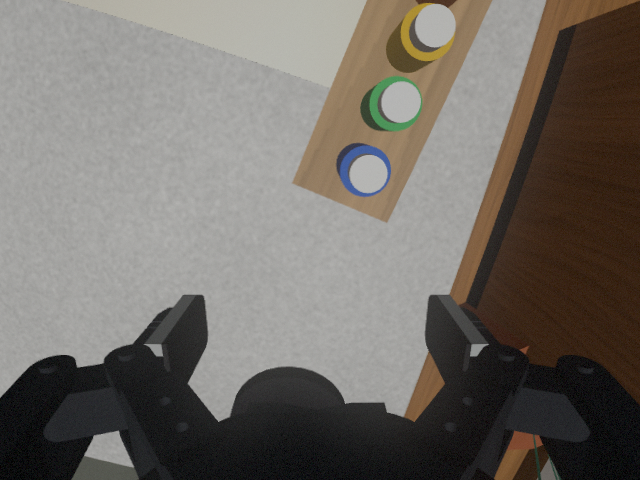

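The crate holds two white dolls, at top-image (193,238) and (153,278). It also holds red (231,202), red (155,240), gold (193,278), the jar (193,202) and the mould (230,278). I'll measure positions next.

Run:
```python
from h import *
t=imaging.get_image("top"); s=imaging.get_image("scene")
for im,n in((t,"top"),(s,"scene")):
  for th in ["white1","white1_face","spot1","nozzle","grip","trigger_pad","crate","tray","station","red1","gold","jar","mould","dish"]:
    r=models.landmark_of(im,th)
    print(n,th,[(np.round(d["point"],1).tolist(),round(d["score"],2)) for d in r[:6]])
P=cloud(t)
def blob(mask,name):
    k,l,st,c=cv2.connectedComponentsWithStats(mask.astype(np.uint8))
    for i in range(1,k):
        if st[i,4]>60:
            q=P[l==i]; print(name,c[i].round(1),st[i].tolist(),np.nanmedian(q,0).round(1), np.nanmax(q[:,2]).round(1))
hsv=cv2.cvtColor(t["color"],cv2.COLOR_RGB2HSV)
blob((hsv[...,0]>22)&(hsv[...,0]<34)&(hsv[...,1]>150)&(hsv[...,2]>90),"yellow")
blob((hsv[...,0]>100)&(hsv[...,0]<130)&(hsv[...,1]>150)&(hsv[...,2]>50),"blue")
blob((hsv[...,0]>60)&(hsv[...,0]<95)&(hsv[...,1]>100)&(hsv[...,2]>30),"green")
z=P[...,2]
blob((z>52)&(P[...,0]>350)&(P[...,0]<760)&(np.abs(P[...,1])<500),"high")
m=(z>30)&(z<60)&(P[...,1]>100)
q=P[m]
save(t,"topcrate",(110,160,290,320),4); save(s,"scenecrate",(320,150,500,300),4)
np.savez("t0.npz",P=P,c=t["color"])
```

```text
top white1 [([156.9, 281.1], 0.85), ([201.1, 244.8], 0.59)]
top white1_face []
top spot1 [([298.6, 255.4], 0.89), ([336.1, 272.0], 0.66), ([378.8, 262.2], 0.57)]
top nozzle [([340.0, 196.4], 0.81), ([390.9, 129.2], 0.74)]
top grip [([214.8, 146.8], 0.19)]
top trigger_pad [([339.8, 159.5], 0.68)]
top crate [([199.9, 243.3], 0.93), ([231.6, 278.6], 0.42)]
top tray [([466.3, 233.4], 0.9)]
top station [([337.6, 202.9], 0.9)]
top red1 [([235.8, 209.3], 0.91), ([160.6, 243.9], 0.6)]
top gold [([198.9, 282.7], 0.59)]
top jar [([199.0, 206.5], 0.89)]
top mould [([231.4, 280.9], 0.83), ([204.0, 371.8], 0.67)]
top dish [([386.3, 130.3], 0.87)]
scene white1 [([407.7, 227.0], 0.92), ([410.2, 193.8], 0.87), ([386.7, 206.9], 0.7), ([453.9, 296.9], 0.65), ([333.0, 302.5], 0.55)]
scene white1_face []
scene spot1 [([288.8, 260.7], 0.93), ([255.9, 286.5], 0.72), ([329.0, 253.5], 0.7)]
scene nozzle [([324.9, 299.1], 0.62)]
scene grip [([344.6, 319.4], 0.96), ([360.7, 222.3], 0.73)]
scene trigger_pad [([331.8, 300.7], 0.74)]
scene crate [([405.1, 228.8], 0.59), ([322.0, 299.2], 0.23)]
scene tray [([185.
[... 918 characters left out ...]
 -13.9  11.9] 63.8
green [332.  291.1] [316, 286, 31, 9, 98] [402.1   5.   12.1] 15.3
green [200.  377.6] [187, 366, 28, 25, 325] [229.1 272.2  47.9] 57.2
high [340.5 159.1] [328, 124, 25, 71, 1012] [676.3 -14.5  83.9] 188.6
high [230.1 198.9] [217, 184, 27, 29, 527] [593.7 217.8  72.3] 83.9
high [192.6 199. ] [181, 188, 24, 23, 406] [596.7 299.1  67.6] 74.0
high [153.8 238.8] [141, 227, 28, 26, 536] [510.2 375.   73.5] 85.2
high [191.6 238.4] [179, 226, 27, 27, 560] [509.5 295.1  73.3] 84.5
high [151.6 276.5] [139, 261, 27, 30, 606] [430.4 374.8  73.1] 85.1
high [229.  277.6] [217, 264, 26, 28, 354] [429.4 218.5  54.9] 66.4
high [189.8 277.6] [173, 266, 32, 26, 605] [428.8 294.7  72.6] 86.0
```

View pics/topcrate.png

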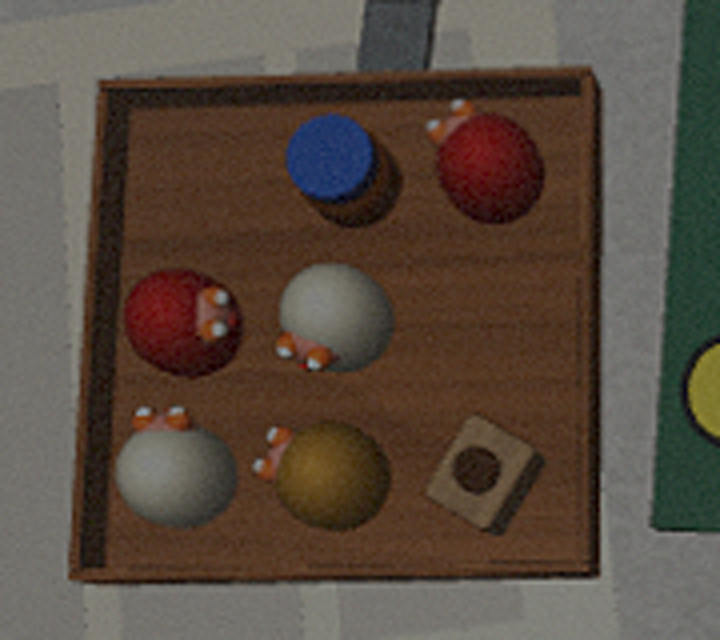

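View pics/scenecrate.png

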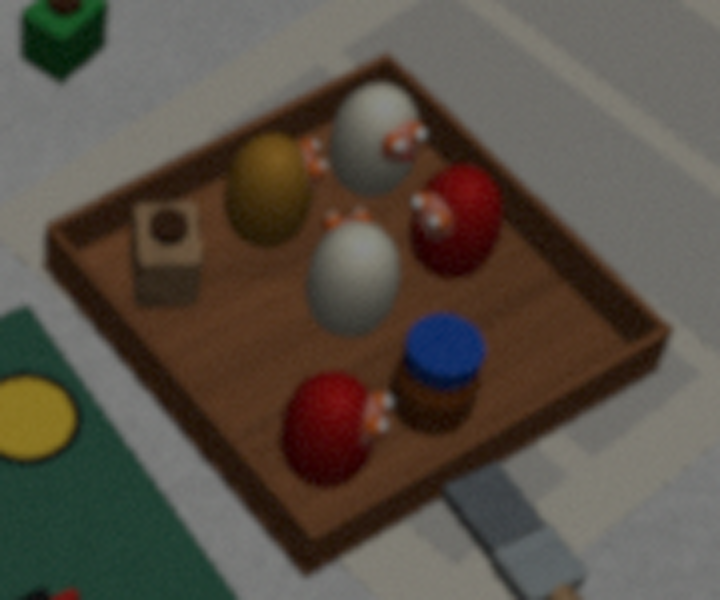

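```bash
cat >> h.py <<'E'
def rel(x,y,z,yaw_deg,s=None):
    """delta row (m,deg) from current pose to the target; picks half-turn-free given yaw"""
    s=s or ctrl.read_state(); p=np.array(s["eef_pos"]); yw=s["tool_rot"][2]
    d=np.array([x,y,z])-p
    xt=np.array([np.cos(yw),np.sin(yw),0]); yt=np.array([np.sin(yw),-np.cos(yw),0])
    turn=-((yaw_deg-np.degrees(yw)+180)%360-180)
    print("rel x %.4f y %.4f z %.4f turn %.1f"%(d@xt/1000,d@yt/1000,-d[2]/1000,turn))
def st():
    s=ctrl.read_state(); print("t",round(s["clock"],2),"pos",s["eef_pos"].round(1),"yaw",np.degrees(s["tool_rot"]).round(1),"w",round(s["width"],1),"F",s["force"].round(1),"q",s["qpos"].round(2))
E
python3 - <<'E'
from h import *
from scipy.optimize import least_squares
t=imaging.get_image("top"); P=cloud(t)
sp=[at_z(t,*c,12)[:2] for c in [(295,257.1),(335.6,271.3),(377.3,260.5)]]
print("spots top",np.round(sp,1))
hs=imaging.get_image("scene"); h=cv2.cvtColor(hs["color"],cv2.COLOR_RGB2HSV)
m=((h[...,0]>22)&(h[...,0]<34)&(h[...,1]>150)&(h[...,2]>90)).astype(np.uint8)
k,l,s,c=cv2.connectedComponentsWithStats(m)
sps=[at_z(hs,*c[i],12)[:2] for i in range(1,k) if s[i,4]>60]; print("spots scene",np.round(sps,1),[s[i].tolist() for i in range(1,k) if s[i,4]>60])
def model(p):
    out=[]
    for a in (-34,0,34):
        th=p[2]+np.radians(a); out.append([p[0]-160*np.cos(th),p[1]-160*np.sin(th)])
    return np.array(out)
for S in (sp,sps):
    S=np.array(S); S=S[np.argsort(-S[:,1])]
    best=least_squares(lambda p:(model(p)[np.argsort(-model(p)[:,1])]-S).ravel(),[600,0,0])
    print("nozzle",best.x[:2].round(1),"yaw",np.degrees(best.x[2]).round(2),best.fun.round(1))
# crate rim from depth
for name,im in (("top",t),("scene",hs)):
    P=cloud(im); m=(np.abs(P[...,2]-45)<6)&(P[...,0]>300)&(P[...,0]<700)&(P[...,1]>120)&(P[...,1]<500)
    hh=cv2.cvtColor(im["color"],cv2.COLOR_RGB2HSV)
    q=P[m][:,:2].astype(np.float32); 
    # keep near rim
    print(name,len(q),np.percentile(q,[0.5,99.5],axis=0).round(1))
    r=cv2.minAreaRect(q); print("crate rect",r)
E
```

```text
spots top [[478.7  84.4]
 [446.6  -3.4]
 [469.2 -94.4]]
spots scene [[479.8  82.6]
 [447.6  -5.3]
 [470.1 -96.4]] [[315, 245, 24, 19, 363], [277, 251, 24, 20, 379], [247, 274, 25, 22, 417]]
nozzle [606.4 -12.1] yaw -3.07 [ 0.  -0.   0.  -0.1 -0.   0.1]
nozzle [607.4 -14. ] yaw -3.12 [-0.  -0.1  0.  -0.1 -0.   0.2]
top 1895 [[376.8 162.2]
 [654.3 438.1]]
crate rect ((515.7214965820312, 300.467041015625), (278.2982177734375, 276.6571044921875), 0.17367002367973328)
scene 1654 [[379.5 157.7]
 [657.2 436.1]]
crate rect ((517.3563842773438, 297.7965087890625), (279.9947814941406, 280.31195068359375), 0.4138626754283905)
```

Run:
```python
from h import *
rel(560,-300,320,60)
```

```text
rel x 0.4781 y -0.2318 z -0.0887 turn -47.0
```

Emit:
drive_tool:
  deltas: "0.478 -0.232 -0.089 -47 0.085;0.478 -0.232 -0.089 -47 0.085;0.478 -0.232 -0.089 -47 0.085;0.478 -0.232 -0.089 -47 0.085;0.478 -0.232 -0.089 -47 0.085;0.478 -0.232 -0.089 -47 0.085;0.478 -0.232 -0.089 -47 0.085;0.478 -0.232 -0.089 -47 0.085;0.478 -0.232 -0.089 -47 0.085;0.478 -0.232 -0.089 -47 0.085;0.478 -0.232 -0.089 -47 0.085;0.478 -0.232 -0.089 -47 0.085"

```text
clock: 3.25
eef_pos: [558.4, -301.5, 320.1]
tool_rot: [-3.141, 0.001, 1.044]
force: [-0.7, 0.4, -0.1]
width: 85.0
```

Run:
```python
from h import *
st(); rel(500,320,300,135)
```

```text
t 3.25 pos [ 558.4 -301.5  320.1] yaw [-1.80e+02  1.00e-01  5.98e+01] w 85.0 F [-0.7  0.4 -0.1] q [ 0.58  0.54 -0.22  1.44  0.12  1.18 -0.18]
rel x 0.5080 y -0.3628 z 0.0201 turn -75.2
```

Emit:
drive_tool:
  deltas: "0.508 -0.363 0.02 -75 0.085;0.508 -0.363 0.02 -75 0.085;0.508 -0.363 0.02 -75 0.085;0.508 -0.363 0.02 -75 0.085;0.508 -0.363 0.02 -75 0.085;0.508 -0.363 0.02 -75 0.085;0.508 -0.363 0.02 -75 0.085;0.508 -0.363 0.02 -75 0.085;0.508 -0.363 0.02 -75 0.085;0.508 -0.363 0.02 -75 0.085;0.508 -0.363 0.02 -75 0.085;0.508 -0.363 0.02 -75 0.085"

```text
clock: 4.75
eef_pos: [500.0, 320.1, 300.0]
tool_rot: [-3.14, 0.001, 2.355]
force: [0.1, -1.5, -0.2]
width: 85.1
```

Run:
```python
from h import *
st()
w=imaging.get_image("wrist"); save(w,"w1"); 
for th in ["white1","white1_face"]: 
    r=models.landmark_of(w,th); print(th,[(np.round(d["point"],1).tolist(),round(d["score"],2)) for d in r])
```

```text
t 4.75 pos [500.  320.1 300. ] yaw [-1.799e+02  1.000e-01  1.349e+02] w 85.1 F [ 0.1 -1.5 -0.2] q [-0.23  0.54 -0.62  1.58  0.34  1.14 -0.15]
white1 [([312.7, 110.0], 0.66), ([313.1, 211.2], 0.65)]
white1_face []
```

View pics/w1.png

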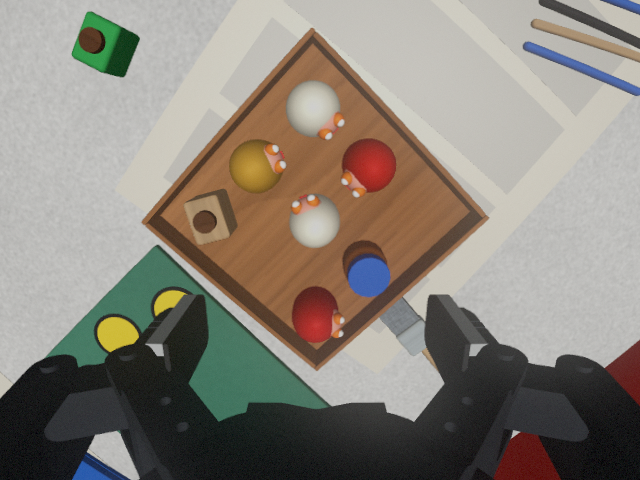

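```bash
cat >> h.py <<'E'
from scipy.optimize import least_squares
def doll(im,u,v,floor,verbose=True,R=30):
    """seed pixel near doll; ellipsoid fit to the white top; face from orange/pink"""
    P=cloud(im); h=cv2.cvtColor(im["color"],cv2.COLOR_RGB2HSV)
    seed=at_d(im,u,v,2)
    near=np.hypot(P[...,0]-seed[0],P[...,1]-seed[1])<55
    z=P[...,2]-floor
    white=near&(h[...,1]<60)&(h[...,2]>70)&(z>40)&(z<84)
    k,l,s,c=cv2.connectedComponentsWithStats(white.astype(np.uint8)); i=1+np.argmax(s[1:,4]); white=l==i
    q=P[white]
    def res(p):
        zz=np.maximum(q[:,2]-floor-p[2]-46,0)/30; return (np.sqrt(((q[:,:2]-p[:2])**2).sum(1)/28**2+zz**2)-1)*28
    r=least_squares(res,[seed[0],seed[1],0],loss="soft_l1"); c0=r.x[:2]
    d=np.hypot(P[...,0]-c0[0],P[...,1]-c0[1])
    org=(d<40)&(z>30)&(z<80)&((h[...,0]<14)|(h[...,0]>170))&(h[...,1]>70)
    f_=P[org]; m=np.nanmean(f_,0) if len(f_) else np.array([np.nan]*3)
    ang=np.degrees(np.arctan2(m[1]-c0[1],m[0]-c0[0]))
    if verbose: print("doll",c0.round(1),"dz",r.x[2].round(1),"n",len(q),"rms",np.sqrt((r.fun**2).mean()).round(2),"face n",len(f_),"m",m.round(1),"r",np.hypot(*(m[:2]-c0)).round(1),"ang",ang.round(1))
    return c0,ang
E
python3 - <<'E'
from h import *
w=imaging.get_image("wrist"); t=imaging.get_image("top")
for u,v in((313,108),(313,221)): doll(w,u,v,6)
for u,v in((152,276),(193,237)): doll(t,u,v,6)
E
```

```text
doll [434.7 381. ] dz -0.1 n 2153 rms 0.97 face n 285 m [457.9 381.3  69.6] r 23.3 ang 0.9
doll [518.3 297.8] dz 0.3 n 1657 rms 0.96 face n 275 m [496.5 308.5  68.1] r 24.2 ang 153.6Traceback (most recent call last):
  File "<stdin>", line 4, in <module>
  File "h.py", line 48, in doll
    k,l,s,c=cv2.connectedComponentsWithStats(white.astype(np.uint8)); i=1+np.argmax(s[1:,4]); white=l==i
                                                                          ~~~~~~~~~^^^^^^^^^
    return _wrapfunc(a, 'argmax', axis=axis, out=out, **kwds)
    return bound(*args, **kwds)
ValueError: attempt to get argmax of an empty sequence
```

Run:
```python
from h import *
rel(518.3,297.8,110,135);rel(518.3,297.8,19,135)
```

```text
rel x -0.0283 y -0.0028 z 0.1904 turn -0.2
rel x -0.0283 y -0.0028 z 0.2814 turn -0.2
```

Emit:
drive_tool:
  deltas: "-0.028 -0.003 0.06 0 0.072;-0.028 -0.003 0.12 0 0.072;-0.028 -0.003 0.18 0 0.072;-0.028 -0.003 0.18 0 0.072;-0.028 -0.003 0.18 0 0.072;-0.028 -0.003 0.2 0 0.072;-0.028 -0.003 0.22 0 0.072;-0.028 -0.003 0.24 0 0.072;-0.028 -0.003 0.26 0 0.072;-0.028 -0.003 0.275 0 0.072;-0.028 -0.003 0.281 0 0.072;-0.028 -0.003 0.281 0 0.072"

```text
clock: 6.5
eef_pos: [517.0, 299.7, 18.9]
tool_rot: [-3.141, -0.0, 2.356]
force: [0.3, 0.2, 0.0]
width: 71.9
```

Run:
```python
from h import *
st()
w=imaging.get_image("wrist"); save(w,"w2");
```

```text
t 6.5 pos [517.  299.7  18.9] yaw [-180.   -0.  135.] w 71.9 F [0.3 0.2 0. ] q [-0.32  0.88 -0.42  1.8   0.6   0.59 -0.32]
```

View pics/w2.png

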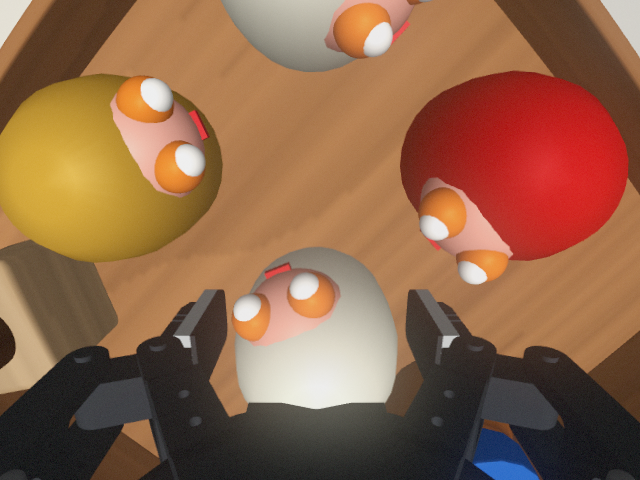

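The white doll sits centred between the pads and clear of its neighbours. I'll close and lift.

Emit:
drive_tool:
  deltas: "0 0 0 0 0.05;0 0 0 0 0.05;0 0 0 0 0.05;0 0 0 0 0.05;0 0 0 0 0.05;0 0 -0.01 0 0.05;0 0 -0.03 0 0.05;0 0 -0.06 0 0.05;0 0 -0.1 0 0.05;0 0 -0.14 0 0.05;0 0 -0.18 0 0.05;0 0 -0.18 0 0.05"

```text
clock: 8.05
eef_pos: [518.8, 301.3, 203.9]
tool_rot: [3.134, 0.002, 2.356]
force: [-0.9, -0.2, -1.0]
width: 54.5
```

Run:
```python
from h import *
st()
w=imaging.get_image("wrist"); save(w,"w3"); t=imaging.get_image("top"); save(t,"t3")
rel(469.7,-95.4,200,13)
```

```text
t 8.05 pos [518.8 301.3 203.9] yaw [1.796e+02 1.000e-01 1.350e+02] w 54.5 F [-0.9 -0.2 -1. ] q [-0.21  0.64 -0.58  1.69  0.42  0.93 -0.17]
rel x -0.2457 y -0.3125 z 0.0001 turn 122.0
```

View pics/w3.png

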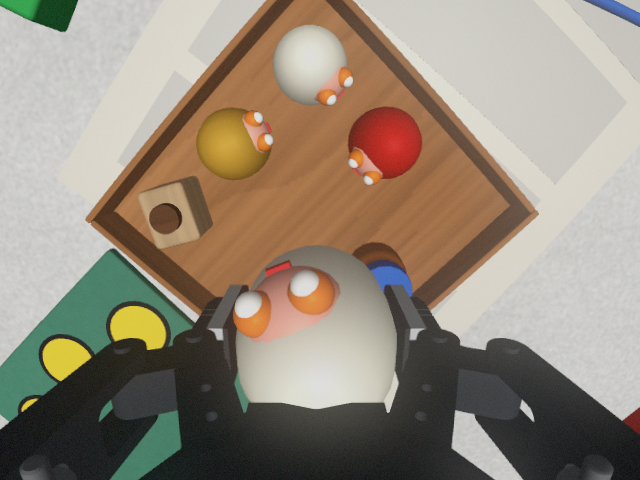

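View pics/t3.png

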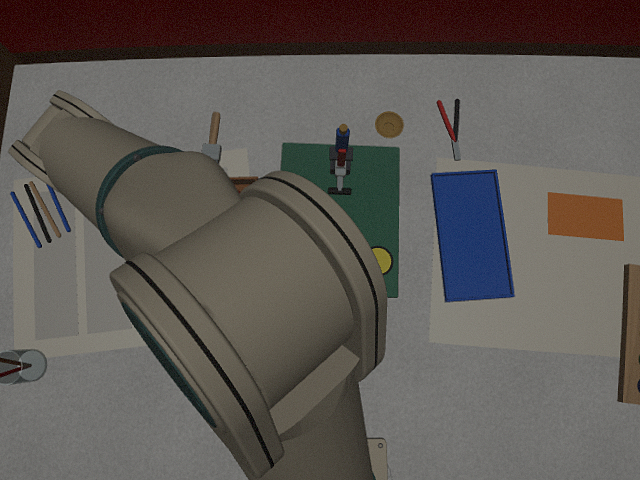

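```bash
cat >> h.py <<'E'
def face(im,crop,s=None):
    """held/near doll: eye vector. crop u0,v0,u1,v1. prints face direction deg world"""
    P=cloud(im); h=cv2.cvtColor(im["color"],cv2.COLOR_RGB2HSV)
    m=np.zeros((480,640),bool); m[crop[1]:crop[3],crop[0]:crop[2]]=1
    o=m&(h[...,0]>=7)&(h[...,0]<20)&(h[...,1]>185)&(h[...,2]>100)
    k,l,st_,c=cv2.connectedComponentsWithStats(o.astype(np.uint8))
    idx=[i for i in range(1,k) if st_[i,4]>8]; idx=sorted(idx,key=lambda i:-st_[i,4])[:2]
    E=[np.nanmedian(P[l==i],0) for i in idx]
    print("eyes px",[c[i].round(0).tolist()+[int(st_[i,4])] for i in idx],[e.round(1).tolist() for e in E])
    if len(E)==2:
        d=E[1]-E[0]; a=np.degrees(np.arctan2(d[1],d[0]))+90; print("eye dist",np.hypot(*d[:2]).round(1),"face ang",a.round(1),"or",((a+180+180)%360-180).round(1), "mid",((E[0]+E[1])/2).round(1))
E
python3 - <<'E'
from h import *
w=imaging.get_image("wrist"); face(w,(225,240,400,400))
face(w,(310,50,370,110)); face(w,(240,105,280,155)); 
st()
E
```

```text
eyes px [[241.0, 323.0, 37]] [[489.6, 297.9, 251.1]]
eyes px [] []
eyes px [[267.0, 144.0, 127], [255.0, 118.0, 125]] [[450.8, 316.5, 71.2], [432.1, 323.5, 71.6]]
eye dist 20.0 face ang 249.3 or 69.3 mid [441.5 320.   71.4]
t 8.2 pos [516.7 298.9 199.1] yaw [-179.9    0.   135. ] w 54.8 F [-0.8 -0.1 -1.8] q [-0.22  0.65 -0.58  1.69  0.42  0.93 -0.17]
```

```bash
sed -i 's/(h\[...,1\]>185)/(h[...,1]>150)/' h.py
python3 - <<'E'
from h import *
w=imaging.get_image("wrist"); h=cv2.cvtColor(w["color"],cv2.COLOR_RGB2HSV)
for u,v in((310,310),(318,300),(240,320),(255,325),(280,310),(300,320)): print(h[v,u],w["range_z"][v,u])
face(w,(225,240,400,400))
face(w,(310,50,370,110)); face(w,(240,105,280,155));
E
```

```text
[ 13 174 220] 100.17185
[ 14 177 221] 98.01585
[ 13 187 210] 101.19293
[ 14 176 222] 101.42101
[  7  89 210] 102.10696
[  7  76 222] 100.679276
eyes px [[315.0, 297.0, 1005], [255.0, 319.0, 820]] [[498.3, 317.4, 249.9], [491.3, 300.8, 250.3]]
eye dist 18.0 face ang -23.1 or 156.9 mid [494.8 309.1 250.1]
eyes px [[331.0, 95.0, 165], [351.0, 74.0, 159]] [[458.6, 371.1, 71.4], [458.4, 390.6, 71.7]]
eye dist 19.6 face ang 180.8 or 0.8 mid [458.5 380.9  71.6]
eyes px [[253.0, 116.0, 215], [268.0, 145.0, 199]] [[430.4, 322.8, 70.9], [451.2, 316.0, 70.8]]
eye dist 22.0 face ang 71.8 or -108.2 mid [440.8 319.4  70.8]
```

Run:
```python
from h import *
rel(469.7,-95.4,130,10.7)
```

```text
rel x -0.2458 y -0.3119 z 0.0685 turn 124.3
```

Emit:
drive_tool:
  deltas: "-0.04 -0.05 0 10 0.05;-0.08 -0.1 0 20 0.05;-0.12 -0.15 0 31 0.05;-0.16 -0.2 0 42 0.05;-0.2 -0.25 0 53 0.05;-0.246 -0.312 0 63 0.05;-0.246 -0.312 0 73 0.05;-0.246 -0.312 0 83 0.05;-0.246 -0.312 0 93 0.05;-0.246 -0.312 0.02 104 0.05;-0.246 -0.312 0.05 114 0.05;-0.246 -0.312 0.068 124 0.05"

```text
clock: 9.75
eef_pos: [469.0, -94.6, 129.3]
tool_rot: [-3.141, 0.004, 0.186]
force: [-0.2, 0.3, -1.3]
width: 54.5
```

Run:
```python
from h import *
st()
w=imaging.get_image("wrist"); save(w,"w4"); face(w,(215,230,400,400))
rel(469.7,-95.4,26,10.7)
```

```text
t 9.75 pos [469.  -94.6 129.3] yaw [-179.9    0.2   10.7] w 54.5 F [-0.2  0.3 -1.3] q [ 0.14  0.55  0.01  2.08 -0.01  0.51 -1.24]
eyes px [[315.0, 297.0, 1010], [255.0, 320.0, 816]] [[494.0, -89.9, 180.0], [484.6, -75.1, 180.5]]
eye dist 17.5 face ang 212.3 or 32.3 mid [489.3 -82.5 180.2]
rel x 0.0015 y 0.0014 z 0.1017 turn -0.3
```

View pics/w4.png

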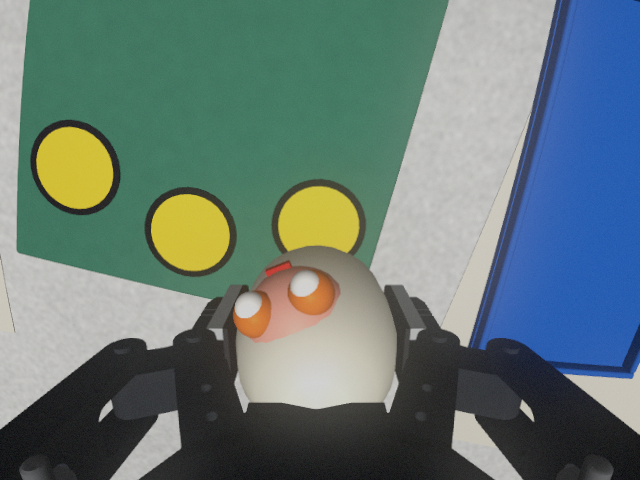

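```bash
cat >> h.py <<'E'
def yellow(im,z=12,minn=150):
    h=cv2.cvtColor(im["color"],cv2.COLOR_RGB2HSV)
    m=((h[...,0]>22)&(h[...,0]<34)&(h[...,1]>150)&(h[...,2]>90)).astype(np.uint8)
    k,l,s,c=cv2.connectedComponentsWithStats(m)
    for i in range(1,k):
        if s[i,4]>minn:
            # outline points on board plane -> circle
            cn=max(cv2.findContours((l==i).astype(np.uint8),0,cv2.CHAIN_APPROX_NONE)[0],key=len)[:,0]
            q=np.array([at_z(im,a,b,z)[:2] for a,b in cn]); ce,r=cv2.minEnclosingCircle(q.astype(np.float32))
            print("yellow px",c[i].round(),"circ",np.round(ce,1),"r",round(r,1),"mean",at_z(im,*c[i],z)[:2].round(1))
E
python3 - <<'E'
from h import *
yellow(imaging.get_image("wrist"))
E
```

```text
yellow px [ 73. 167.] circ [480.6  83.2] r 29.4 mean [481.4  82.9]
yellow px [319. 219.] circ [471.2 -95.7] r 29.2 mean [475.6 -95. ]
yellow px [190. 232.] circ [448.4  -4.7] r 29.3 mean [449.4  -4.9]
```

Emit:
drive_tool:
  deltas: "0.001 0.001 0.03 0 0.05;0.001 0.001 0.06 0 0.05;0.001 0.001 0.08 0 0.05;0.001 0.001 0.092 0 0.05;0.001 0.001 0.098 0 0.05;0.001 0.001 0.1 0 0.05;0.001 0.001 0.102 0 0.05;0.001 0.001 0.102 0 0.05;0.001 0.001 0.102 0 0.05"

```text
clock: 10.98
eef_pos: [471.8, -95.7, 29.6]
tool_rot: [3.141, -0.001, 0.192]
force: [0.3, -0.8, -1.0]
width: 54.4
```

Run:
```python
from h import *
st()
```

```text
t 10.97 pos [471.8 -95.7  29.6] yaw [180.  -0.  11.] w 54.4 F [ 0.3 -0.8 -1. ] q [ 0.14  0.74  0.    2.13 -0.    0.27 -1.24]
```

Emit:
drive_tool:
  deltas: "0 0 0.001 0 0.05;0 0 0.002 0 0.05;0 0 0.002 0 0.05;0 0 0.003 0 0.05;0 0 0.003 0 0.05"

```text
clock: 11.6
eef_pos: [471.6, -95.6, 26.3]
tool_rot: [-3.142, -0.0, 0.192]
force: [0.6, 0.6, -0.3]
width: 54.7
```

Run:
```python
from h import *
st()
```

```text
t 11.6 pos [471.6 -95.6  26.3] yaw [-180.   -0.   11.] w 54.7 F [ 0.6  0.6 -0.3] q [ 0.14  0.75 -0.    2.13  0.    0.26 -1.24]
```

Emit:
drive_tool:
  deltas: "-0.001 0 0.001 0 0.05;-0.001 0 0.001 0 0.05;-0.001 0 0.002 0 0.05;-0.001 0 0.002 0 0.05"

```text
clock: 12.1
eef_pos: [471.7, -95.7, 26.2]
tool_rot: [3.141, -0.003, 0.192]
force: [-2.0, 2.0, 21.2]
width: 54.6
```

Run:
```python
from h import *
st()
```

```text
t 12.1 pos [471.7 -95.7  26.2] yaw [180.   -0.2  11. ] w 54.6 F [-2.   2.  21.2] q [ 0.14  0.75 -0.    2.13  0.    0.26 -1.24]
```

Emit:
drive_tool:
  deltas: "0 0 -0.001 0 0.05;0 0 -0.001 0 0.06;0 0 -0.001 0 0.074;0 0 -0.001 0 0.074;0 0 -0.001 0 0.074;0 0 -0.02 0 0.074;0 0 -0.05 0 0.074;0 0 -0.1 0 0.085;0 0 -0.15 0 0.085;0 0 -0.2 0 0.085;0 0 -0.23 0 0.085;0 0 -0.23 0 0.085"

```text
clock: 13.6
eef_pos: [472.0, -96.1, 256.5]
tool_rot: [3.14, -0.005, 0.192]
force: [-0.5, 0.5, -0.9]
width: 85.0
```

Run:
```python
from h import *
st()
w=imaging.get_image("wrist"); save(w,"w5"); 
rel(450,360,280,135)
```

```text
t 13.6 pos [472.  -96.1 256.5] yaw [179.9  -0.3  11. ] w 85.0 F [-0.5  0.5 -0.9] q [ 0.14  0.35  0.01  1.94 -0.    0.84 -1.23]
rel x 0.0665 y -0.4515 z -0.0252 turn -124.0
```

View pics/w5.png

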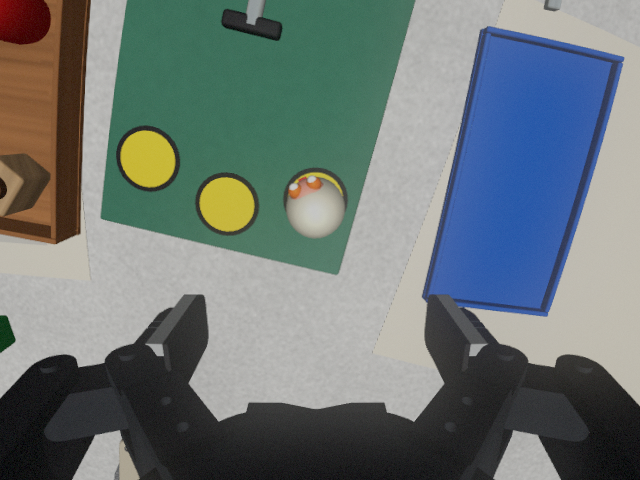

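Doll A stands on the right-hand spot at (316,207), facing the nozzle at (252,24). I'll check its pose and the nozzle position.

Run:
```python
from h import *
w=imaging.get_image("wrist"); doll(w,316,215,12); face(w,(280,170,340,205)); yellow(w)
print(at_d(w,252,27), at_z(w,252,27,60))
```

```text
doll [470.  -95.7] dz 0.1 n 2320 rms 0.9 face n 375 m [491.2 -83.1  74.8] r 24.7 ang 30.8
eyes px [[315.0, 182.0, 91], [295.0, 190.0, 83]] [[495.8, -91.0, 77.5], [485.8, -75.4, 77.7]]
eye dist 18.5 face ang 212.7 or 32.7 mid [490.8 -83.2  77.6]
yellow px [147. 157.] circ [480.7  83. ] r 29.5 mean [481.2  82.9]
yellow px [227. 202.] circ [448.6  -4.9] r 29.4 mean [449.1  -5. ]
[610.14922381 -15.66248724  65.36967553] [611.3035259  -14.58555619  60.        ]
```

Emit:
drive_tool:
  deltas: "0.006 -0.04 -0.025 -10 0.085;0.012 -0.08 -0.025 -20 0.085;0.02 -0.13 -0.025 -31 0.085;0.03 -0.19 -0.025 -42 0.085;0.04 -0.25 -0.025 -52 0.085;0.05 -0.31 -0.025 -63 0.085;0.06 -0.37 -0.025 -73 0.085;0.066 -0.43 -0.025 -84 0.085;0.066 -0.451 -0.025 -94 0.085;0.066 -0.451 -0.025 -104 0.085;0.066 -0.451 -0.025 -114 0.085;0.066 -0.451 -0.025 -124 0.085"

```text
clock: 15.2
eef_pos: [448.5, 358.9, 277.0]
tool_rot: [-3.138, -0.001, 2.362]
force: [0.0, -0.4, -0.6]
width: 84.9
```

Run:
```python
from h import *
st()
w=imaging.get_image("wrist"); save(w,"w6"); t=imaging.get_image("top"); save(t,"t6")
```

```text
t 15.2 pos [448.5 358.9 277. ] yaw [-1.798e+02 -1.000e-01  1.354e+02] w 84.9 F [ 0.  -0.4 -0.6] q [-0.32  0.53 -0.63  1.66  0.34  1.07 -0.26]
```

View pics/w6.png

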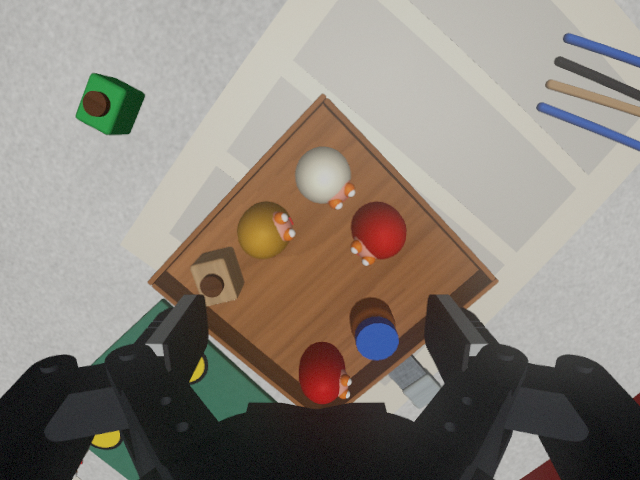

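Doll A is on its spot within 1 mm, with its face at 31° as wanted. White doll B is still at (323,175).

Run:
```python
from h import *
w=imaging.get_image("wrist"); c,a=doll(w,323,172,6); face(w,(325,175,365,215))
rel(c[0],c[1],19,135)
```

```text
doll [435.3 380.3] dz 0.1 n 2275 rms 0.89 face n 281 m [457.4 381.2  70.2] r 22.2 ang 2.2
eyes px [[348.0, 188.0, 82], [334.0, 203.0, 77]] [[458.3, 391.8, 71.6], [458.6, 372.0, 71.4]]
eye dist 19.7 face ang 0.7 or -179.3 mid [458.5 381.9  71.5]
rel x 0.0248 y 0.0055 z 0.2585 turn -0.2
```

Emit:
drive_tool:
  deltas: "0.025 0.005 0.05 0 0.072;0.025 0.005 0.1 0 0.072;0.025 0.005 0.15 0 0.072;0.025 0.005 0.15 0 0.072;0.025 0.005 0.15 0 0.072"

```text
clock: 15.98
eef_pos: [435.7, 381.7, 130.5]
tool_rot: [3.14, -0.0, 2.355]
force: [0.4, -0.6, 0.5]
width: 72.2
```

Run:
```python
from h import *
st(); rel(435,380.6,19,135)
```

```text
t 15.97 pos [435.7 381.7 130.5] yaw [179.9  -0.  134.9] w 72.2 F [ 0.4 -0.6  0.5] q [-0.44  0.71 -0.53  1.81  0.49  0.76 -0.44]
rel x -0.0003 y -0.0012 z 0.1115 turn -0.1
```

Emit:
drive_tool:
  deltas: "0 -0.001 0.02 0 0.072;0 -0.001 0.045 0 0.072;0 -0.001 0.07 0 0.072;0 -0.001 0.09 0 0.072;0 -0.001 0.105 0 0.072;0 -0.001 0.111 0 0.072;0 -0.001 0.111 0 0.072;0 -0.001 0.111 0 0.05;0 -0.001 0.111 0 0.05;0 -0.001 0.111 0 0.05;0 -0.001 0.111 0 0.05;0 -0.001 0.111 0 0.05"

```text
clock: 17.48
eef_pos: [435.1, 380.5, 19.4]
tool_rot: [3.14, 0.0, 2.356]
force: [-1.0, -0.6, 6.1]
width: 55.0
```

Run:
```python
from h import *
st()
```

```text
t 17.48 pos [435.1 380.5  19.4] yaw [179.9   0.  135. ] w 55.0 F [-1.  -0.6  6.1] q [-0.51  0.86 -0.4   1.86  0.61  0.55 -0.54]
```

Emit:
drive_tool:
  deltas: "0 0 -0.01 0 0.05;0 0 -0.03 0 0.05;0 0 -0.06 0 0.05;0 0 -0.1 0 0.05;0 0 -0.14 0 0.05;0 0 -0.18 0 0.05;0 0 -0.18 0 0.05"

```text
clock: 18.35
eef_pos: [435.8, 381.6, 201.9]
tool_rot: [3.135, 0.0, 2.356]
force: [0.4, 0.1, -1.6]
width: 54.6
```

Run:
```python
from h import *
w=imaging.get_image("wrist"); save(w,"w7"); face(w,(215,230,430,400)); st(); rel(480,83.2,130,97)
```

```text
eyes px [[233.0, 272.0, 640], [392.0, 390.0, 141]] [[417.1, 311.1, 70.4], [455.0, 394.4, 252.5]]
eye dist 91.6 face ang 155.6 or -24.4 mid [436.  352.7 161.4]
t 18.4 pos [435.1 380.3 199.9] yaw [179.8   0.  135. ] w 54.5 F [ 0.2 -0.5 -1.5] q [-0.4   0.62 -0.59  1.75  0.42  0.9  -0.38]
rel x -0.2419 y -0.1782 z 0.0699 turn 38.0
```

View pics/w7.png

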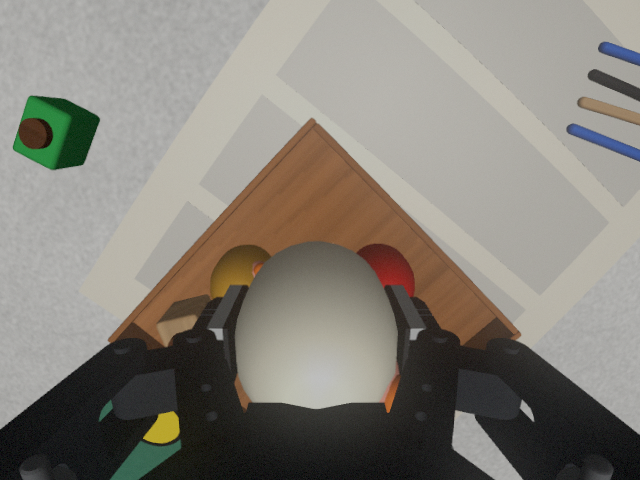

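Emit:
drive_tool:
  deltas: "-0.04 -0.03 0 8 0.05;-0.08 -0.06 0 16 0.05;-0.12 -0.09 0 24 0.05;-0.16 -0.12 0 32 0.05;-0.2 -0.15 0 38.3 0.05;-0.242 -0.178 0 38.3 0.05;-0.242 -0.178 0.03 38.3 0.05;-0.242 -0.178 0.07 38.3 0.05;-0.242 -0.178 0.07 38.3 0.05;-0.242 -0.178 0.07 38.3 0.05"

```text
clock: 19.65
eef_pos: [479.8, 83.4, 128.7]
tool_rot: [-3.141, -0.0, 1.688]
force: [-0.3, 0.3, -0.0]
width: 54.3
```

Run:
```python
from h import *
st(); w=imaging.get_image("wrist"); save(w,"w8"); yellow(w);rel(480,83.2,27,96.7)
```

```text
t 19.65 pos [479.8  83.4 128.7] yaw [-180.    -0.    96.7] w 54.3 F [-0.3  0.3 -0. ] q [ 0.02  0.58 -0.36  2.06  0.37  0.57 -0.48]
yellow px [318. 220.] circ [481.   82.7] r 29.3 mean [480.3  90.1]
rel x -0.0002 y -0.0004 z 0.1022 turn 0.0
```

View pics/w8.png

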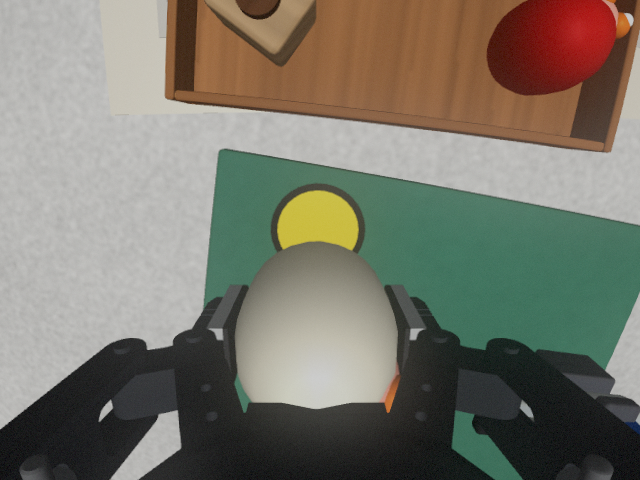

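Emit:
drive_tool:
  deltas: "0 0 0.03 0 0.05;0 0 0.06 0 0.05;0 0 0.08 0 0.05;0 0 0.092 0 0.05;0 0 0.098 0 0.05;0 0 0.1 0 0.05;0 0 0.101 0 0.05;0 0 0.102 0 0.05;0 0 0.102 0 0.05"

```text
clock: 20.82
eef_pos: [479.9, 83.0, 26.5]
tool_rot: [3.141, -0.0, 1.688]
force: [-0.6, 0.3, -1.8]
width: 54.3
```

Emit:
drive_tool:
  deltas: "0 0 0.001 0 0.05;0 0 0.001 0 0.05;0 0 0.001 0 0.05"

```text
clock: 21.2
eef_pos: [480.0, 83.0, 25.5]
tool_rot: [3.141, 0.0, 1.688]
force: [-0.7, -0.2, 2.3]
width: 54.6
```

Emit:
drive_tool:
  deltas: "0 0 0 0 0.06;0 0 0 0 0.074;0 0 0 0 0.074;0 0 0 0 0.074;0 0 -0.02 0 0.074;0 0 -0.05 0 0.074;0 0 -0.1 0 0.085;0 0 -0.15 0 0.085;0 0 -0.2 0 0.085;0 0 -0.25 0 0.085;0 0 -0.25 0 0.085"

```text
clock: 22.58
eef_pos: [482.0, 83.7, 278.9]
tool_rot: [3.133, -0.0, 1.687]
force: [-0.2, -0.2, -1.2]
width: 84.8
```

Run:
```python
from h import *
st()
w=imaging.get_image("wrist"); save(w,"w9"); rel(520,-15,330,0)
```

```text
t 22.57 pos [482.   83.7 278.9] yaw [179.5  -0.   96.7] w 84.8 F [-0.2 -0.2 -1.2] q [ 0.14  0.37 -0.5   1.89  0.22  0.93 -0.35]
rel x -0.1019 y 0.0278 z -0.0533 turn 96.7
```

View pics/w9.png

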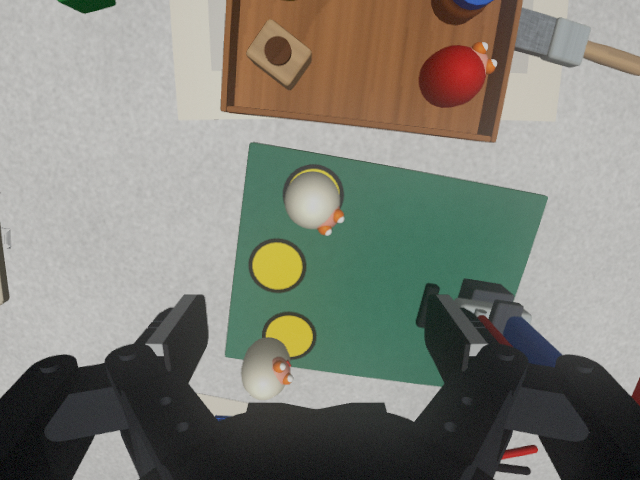

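Run:
```python
from h import *
w=imaging.get_image("wrist"); doll(w,314,195,12); face(w,(310,200,350,240)); doll(w,262,370,12);face(w,(260,350,300,390))
yellow(w)
```

```text
doll [480.3  82.6] dz 0.2 n 2305 rms 0.9 face n 243 m [499.2  70.8  76.9] r 22.3 ang -32.0
eyes px [[340.0, 215.0, 77], [326.0, 229.0, 68]] [[504.8, 78.0, 77.6], [493.4, 62.8, 77.7]]
eye dist 18.9 face ang -36.9 or 143.1 mid [499.1  70.4  77.7]
doll [ 449.1 -120. ] dz 0.6 n 1581 rms 0.76 face n 315 m [ 468.  -101.9   73.3] r 26.2 ang 43.8
eyes px [[279.0, 368.0, 51], [287.0, 380.0, 35]] [[462.7, -96.2, 77.5], [473.1, -111.6, 78.0]]
eye dist 18.7 face ang 34.1 or -145.9 mid [ 467.9 -103.9   77.8]
yellow px [279. 266.] circ [449.1  -5.5] r 29.3 mean [449.3  -4.9]
yellow px [293. 334.] circ [472.  -96.2] r 29.3 mean [474.4 -92.3]
```

Emit:
drive_tool:
  deltas: "-0.03 0.01 -0.02 10 0.085;-0.06 0.02 -0.04 20 0.085;-0.1 0.028 -0.053 30 0.085;-0.102 0.028 -0.053 40 0.085;-0.102 0.028 -0.053 50 0.085;-0.102 0.028 -0.053 60 0.085;-0.102 0.028 -0.053 70 0.085;-0.102 0.028 -0.053 80 0.085;-0.102 0.028 -0.053 90 0.085;-0.102 0.028 -0.053 96.7 0.085;-0.102 0.028 -0.053 96.7 0.085;-0.102 0.028 -0.053 96.7 0.085"

```text
clock: 24.18
eef_pos: [519.0, -15.0, 327.2]
tool_rot: [3.141, 0.002, 0.002]
force: [0.3, 0.7, 0.2]
width: 84.9
```

Run:
```python
from h import *
st(); w=imaging.get_image("wrist"); save(w,"w10")
```

```text
t 24.18 pos [519.  -15.  327.2] yaw [1.8e+02 1.0e-01 1.0e-01] w 84.9 F [0.3 0.7 0.2] q [ 0.04  0.34 -0.09  1.74  0.04  1.07 -1.63]
```

View pics/w10.png

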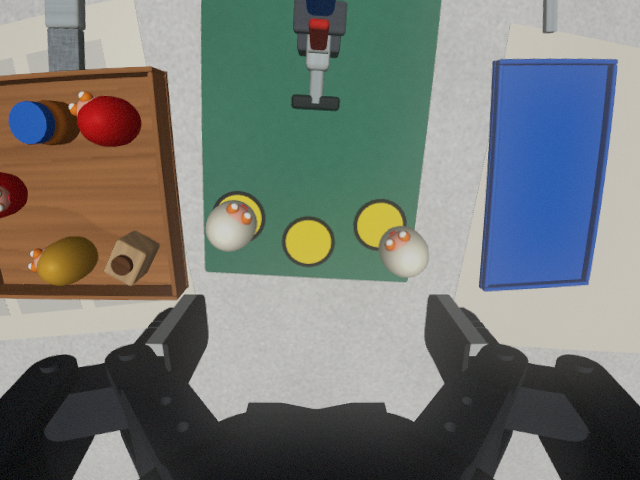

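The right-hand doll has been knocked off its spot; it now shows at (404,252). I'll re-measure it and re-place it.

Run:
```python
from h import *
w=imaging.get_image("wrist"); c,a=doll(w,404,258,12); face(w,(380,225,420,255)); doll(w,230,232,12); face(w,(220,195,260,225)); yellow(w)
h=w; print("nozzle",at_d(w,316,102))
rel(c[0],c[1],130,11);rel(c[0],c[1],26,11)
```

```text
doll [ 448.3 -119.3] dz 0.2 n 1451 rms 1.5 face n 272 m [ 469.7 -105.3   73.6] r 25.6 ang 33.3
eyes px [[405.0, 238.0, 40], [391.0, 247.0, 38]] [[473.8, -114.2, 78.0], [463.6, -98.4, 77.8]]
eye dist 18.8 face ang 213.0 or 33.0 mid [ 468.7 -106.3   77.9]
doll [479.2  83.7] dz 0.2 n 1554 rms 1.46 face n 266 m [499.9  68.6  73.8] r 25.6 ang -36.1
eyes px [[231.0, 210.0, 53], [245.0, 220.0, 52]] [[504.6, 77.2, 77.2], [493.5, 61.6, 77.5]]
eye dist 19.2 face ang -35.3 or 144.7 mid [499.1  69.4  77.3]
yellow px [247. 206.] circ [482.   81.4] r 28.8 mean [495.   70.4]
yellow px [377. 222.] circ [471.4 -95.9] r 29.0 mean [475.2 -92.6]
yellow px [308. 242.] circ [448.8  -5.3] r 29.2 mean [449.3  -5.3]
nozzle [615.95526783 -15.03346315  65.97263916]
rel x -0.0711 y 0.1042 z 0.1978 turn -10.9
rel x -0.0711 y 0.1042 z 0.3018 turn -10.9
```

Emit:
drive_tool:
  deltas: "-0.04 0.05 0.05 -5 0.074;-0.071 0.104 0.1 -11 0.074;-0.071 0.104 0.15 -11 0.074;-0.071 0.104 0.198 -11 0.074;-0.071 0.104 0.198 -11 0.074;-0.071 0.104 0.198 -11 0.074;-0.071 0.104 0.198 -11 0.074"

```text
clock: 25.15
eef_pos: [450.8, -119.0, 132.9]
tool_rot: [3.139, -0.005, 0.193]
force: [0.3, 0.0, -0.4]
width: 74.0
```

Run:
```python
from h import *
st(); rel(448.5,-119.6,25.5,11); w=imaging.get_image("wrist"); save(w,"w11")
```

```text
t 25.15 pos [ 450.8 -119.   132.9] yaw [179.9  -0.3  11.1] w 74.0 F [ 0.3  0.  -0.4] q [ 0.26  0.53 -0.08  2.12  0.09  0.49 -1.27]
rel x -0.0024 y 0.0002 z 0.1074 turn 0.1
```

View pics/w11.png

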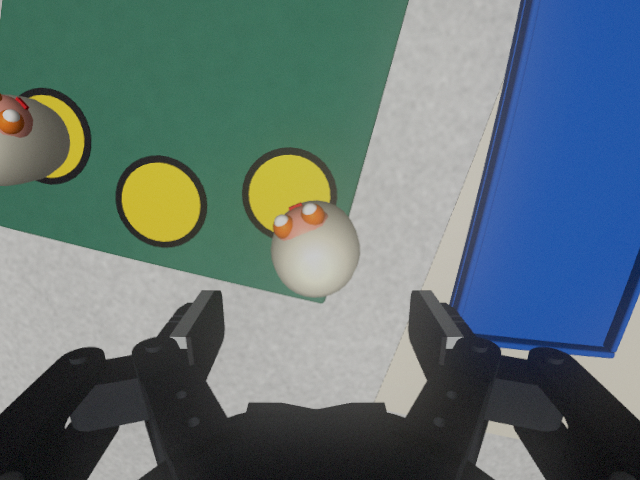

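Emit:
drive_tool:
  deltas: "-0.001 0 0.02 0 0.074;-0.001 0 0.045 0 0.074;-0.001 0 0.07 0 0.074;-0.001 0 0.09 0 0.074;-0.001 0 0.103 0 0.074;-0.001 0 0.106 0 0.074;-0.001 0 0.106 0 0.074;-0.001 0 0.106 0 0.05;-0.001 0 0.106 0 0.05;-0.001 0 0.106 0 0.05;-0.001 0 0.106 0 0.05;-0.001 0 0.106 0 0.05"

```text
clock: 26.7
eef_pos: [448.5, -119.4, 25.7]
tool_rot: [3.14, -0.002, 0.192]
force: [-1.3, 0.1, 9.7]
width: 54.7
```

Run:
```python
from h import *
st(); w=imaging.get_image("wrist"); face(w,(215,230,400,400)); rel(470.3,-95.6,45,9)
```

```text
t 26.7 pos [ 448.5 -119.4   25.7] yaw [ 1.799e+02 -1.000e-01  1.100e+01] w 54.7 F [-1.3  0.1  9.7] q [ 0.27  0.74 -0.11  2.17  0.32  0.24 -1.5 ]
eyes px [[315.0, 295.0, 1030], [254.0, 317.0, 838]] [[474.3, -114.3, 77.2], [464.8, -99.5, 77.5]]
eye dist 17.7 face ang 212.7 or 32.7 mid [ 469.5 -106.9   77.3]
rel x 0.0259 y -0.0192 z -0.0193 turn 2.0
```

Emit:
drive_tool:
  deltas: "0 0 -0.01 0 0.05;0 0 -0.025 0 0.05;0.013 -0.01 -0.025 1 0.05;0.026 -0.019 -0.025 1 0.05;0.026 -0.019 -0.025 1 0.05;0.026 -0.019 -0.025 1 0.05;0.026 -0.019 -0.015 1 0.05;0.026 -0.019 -0.006 1 0.05;0.026 -0.019 -0.002 1 0.05;0.026 -0.019 -0.001 1 0.05;0.026 -0.019 -0.001 1 0.05"

```text
clock: 28.12
eef_pos: [468.6, -95.8, 25.7]
tool_rot: [3.141, 0.001, 0.174]
force: [-3.3, 0.4, 9.5]
width: 54.7
```

Run:
```python
from h import *
st(); w=imaging.get_image("wrist"); face(w,(215,230,400,400)); rel(470.3,-95.6,25,10)
```

```text
t 28.12 pos [468.6 -95.8  25.7] yaw [1.8e+02 1.0e-01 1.0e+01] w 54.7 F [-3.3  0.4  9.5] q [ 0.22  0.75 -0.12  2.13  0.3   0.27 -1.55]
eyes px [[315.0, 295.0, 1019], [254.0, 318.0, 820]] [[494.6, -91.3, 77.2], [485.3, -76.2, 77.5]]
eye dist 17.7 face ang 211.6 or 31.6 mid [489.9 -83.7  77.4]
rel x 0.0018 y 0.0001 z 0.0007 turn -0.0
```

Emit:
drive_tool:
  deltas: "0 0 -0.001 0 0.05;0 0 -0.001 0 0.06;0 0 -0.001 0 0.074;0 0 -0.001 0 0.074;0 0 -0.001 0 0.074;0 0 -0.02 0 0.074;0 0 -0.05 0 0.074;0 0 -0.1 0 0.085;0 0 -0.15 0 0.085;0 0 -0.2 0 0.085;0 0 -0.25 0 0.085;0 0 -0.25 0 0.085"

```text
clock: 29.68
eef_pos: [471.8, -95.9, 278.9]
tool_rot: [3.138, -0.008, 0.174]
force: [0.4, -0.3, -0.7]
width: 85.0
```

Run:
```python
from h import *
st(); rel(600,-13,340,86.9)
w=imaging.get_image("wrist"); save(w,"w12")
```

```text
t 29.68 pos [471.8 -95.9 278.9] yaw [179.8  -0.4  10. ] w 85.0 F [ 0.4 -0.3 -0.7] q [ 0.38  0.34 -0.31  1.91  0.13  0.91 -1.4 ]
rel x 0.1407 y -0.0594 z -0.0611 turn -76.9
```

View pics/w12.png

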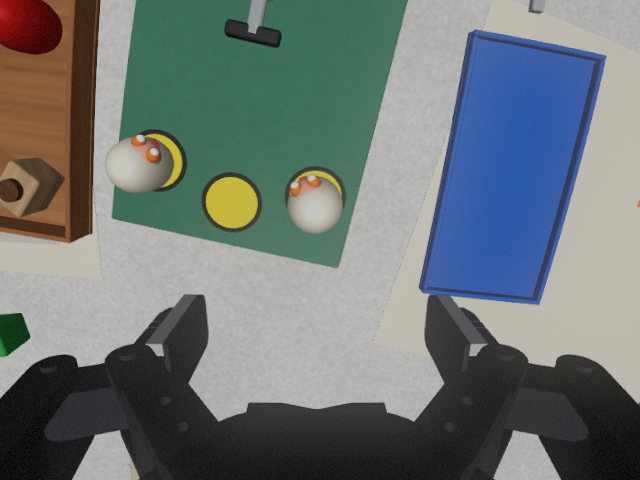

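Run:
```python
from h import *
D=np.load("t0.npz"); P=D["P"]; c=D["c"]
th=np.radians(-3.1); ex=np.array([np.cos(th),np.sin(th)]); ey=np.array([-ex[1],ex[0]]); N=np.array([606.9,-13.1])
def an(P,c,name):
    h=cv2.cvtColor(c,cv2.COLOR_RGB2HSV)
    S=np.stack([(P[...,:2]-N)@ex,(P[...,:2]-N)@ey,P[...,2]],-1)
    reg=(np.abs(S[...,0])<130)&(np.abs(S[...,1])<60)&(S[...,2]>30)
    bl=reg&(h[...,0]>100)&(h[...,0]<130)&(h[...,1]>120)&(S[...,2]>70)
    rd=reg&((h[...,0]<8)|(h[...,0]>172))&(h[...,1]>150)&(S[...,2]>70)
    br=reg&(h[...,0]>10)&(h[...,0]<30)&(h[...,1]>100)&(S[...,2]>165)
    nz=reg&(S[...,0]<15)
    for n,m in(("blue",bl),("red",rd),("brass",br),("nozzle",nz)):
        q=S[m]; print(name,n,len(q), np.percentile(q,[2,25,50,75,98],axis=0).round(1).tolist() if len(q) else "")
    r=S[rd]; b=S[bl]
    for z0 in range(90,175,10):
        a=r[np.abs(r[:,2]-z0)<5]; bb=b[np.abs(b[:,2]-z0)<5]
        print(z0,len(a),a.mean(0).round(1) if len(a) else "",len(bb),bb.mean(0).round(1) if len(bb) else "", np.percentile(bb[:,:2],[3,97],axis=0).round(1).tolist() if len(bb) else "")
an(P,c,"top")
w=imaging.get_image("scene"); an(cloud(w),w["color"],"scene"); save(w,"s12",(220,220,420,370),4)
```

```text
top blue 121 [[83.7, -11.2, 87.8], [85.4, -6.1, 123.7], [86.4, 1.5, 148.2], [88.0, 9.7, 166.7], [97.6, 13.1, 170.3]]
top red 62 [[54.3, -6.3, 84.7], [54.8, -3.5, 113.7], [55.6, 0.4, 149.6], [57.2, 4.3, 158.9], [59.9, 8.0, 161.7]]
top brass 58 [[85.5, -5.2, 177.2], [88.2, -1.7, 183.8], [91.9, 0.8, 185.1], [96.1, 4.2, 185.7], [100.8, 6.5, 187.7]]
top nozzle 170 [[-0.9, -22.1, 58.4], [1.1, -9.6, 63.7], [4.9, 1.3, 65.4], [9.1, 12.2, 66.6], [13.6, 24.7, 69.4]]
90 5 [55.2 -1.1 89.1] 5 [87.7  6.4 91.1] [[85.3, -9.1], [89.8, 13.3]]
100 4 [54.5 -2.  99.6] 4 [ 87.5   3.3 101.1] [[86.1, -6.8], [90.1, 13.5]]
110 5 [ 55.2   0.9 110.9] 11 [ 85.5   1.4 111.4] [[85.0, -8.0], [86.2, 11.3]]
120 3 [ 55.2   1.5 120.6] 10 [ 85.8   3.5 120.8] [[84.0, -8.3], [87.4, 12.2]]
130 3 [ 55.5   1.2 130.7] 10 [ 85.9   2.9 130.2] [[83.9, -8.8], [87.8, 11.9]]
140 6 [ 54.9   0.7 142.2] 14 [ 86.2  -0.5 140.5] [[84.5, -10.6], [89.1, 9.9]]
150 4 [ 55.1   4.5 152. ] 11 [ 86.2   2.1 149. ] [[84.4, -10.3], [88.2, 10.9]]
160 28 [ 57.4   0.7 158.9] 9 [ 86.6   0.4 161.4] [[84.3, -11.5], [94.6, 11.4]]
170 0  45 [ 89.6   0.4 167
[... 525 characters left out ...]
4.5]]
90 6 [64.5 -1.4 91.4] 27 [104.7  -5.9  90.6] [[98.2, -14.9], [107.8, 7.2]]
100 13 [ 64.6  -3.7 100.2] 25 [104.8  -5.3 100.8] [[97.3, -15.4], [107.7, 8.3]]
110 13 [ 64.6  -3.7 111.5] 29 [104.9  -5.2 109.9] [[96.5, -15.0], [107.3, 7.1]]
120 10 [ 64.4  -3.9 121.1] 30 [104.2  -6.8 119.5] [[95.9, -15.4], [106.6, 6.7]]
130 13 [ 64.4  -2.9 130.4] 28 [104.   -6.6 129.6] [[95.5, -15.3], [107.3, 6.9]]
140 14 [ 64.5  -3.3 140.4] 34 [104.9  -6.3 140.4] [[97.5, -14.8], [107.9, 5.8]]
150 18 [ 63.9  -4.2 150. ] 28 [104.8  -5.6 150.1] [[96.8, -14.8], [107.4, 7.9]]
160 29 [ 61.7  -3.1 158.9] 34 [104.1  -7.3 160.2] [[96.6, -15.1], [107.4, 6.6]]
170 0  53 [101.2  -5.7 168.5] [[90.3, -13.5], [107.3, 8.2]]
```

View pics/s12.png

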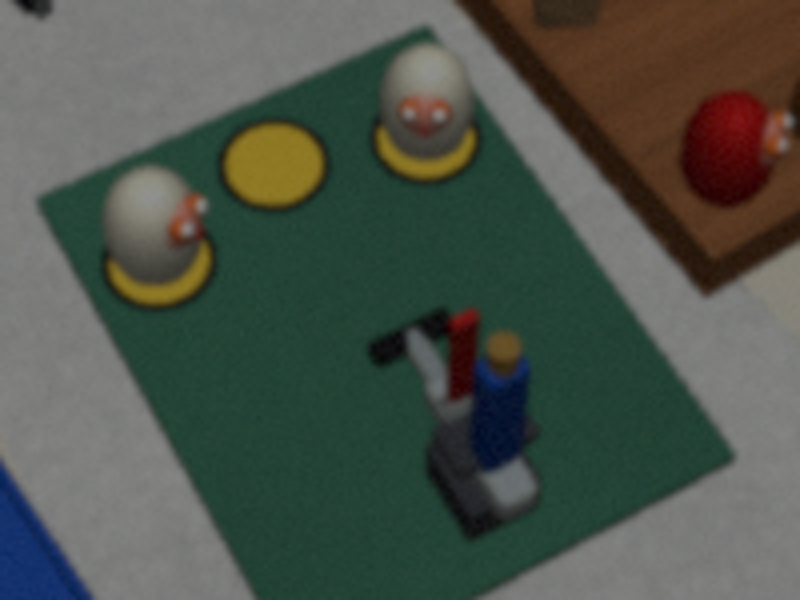

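Run:
```python
from h import *
rel(689,-18.5,320,86.9)
w=imaging.get_image("wrist"); doll(w,316,212,12); doll(w,140,168,12);face(w,(280,165,340,200));face(w,(120,130,170,165))
```

```text
rel x 0.2300 y -0.0380 z -0.0447 turn -76.9
doll [468.7 -95.6] dz 0.0 n 2078 rms 0.93 face n 326 m [490.  -83.4  75. ] r 24.5 ang 29.8
doll [479.7  84.5] dz 0.0 n 2218 rms 0.8 face n 423 m [498.3  66.9  73. ] r 25.6 ang -43.3
eyes px [[316.0, 178.0, 80], [296.0, 186.0, 74]] [[494.8, -91.7, 77.5], [484.8, -75.3, 77.7]]
eye dist 19.2 face ang 211.6 or 31.6 mid [489.8 -83.5  77.6]
eyes px [[150.0, 152.0, 99], [136.0, 137.0, 83]] [[492.8, 61.0, 76.8], [504.1, 75.6, 77.4]]
eye dist 18.5 face ang 142.3 or -37.7 mid [498.5  68.3  77.1]
```

Both dolls are on their spots and facing the nozzle (31° and −37°). Next is the trigger.

Emit:
drive_tool:
  deltas: "0.03 -0.005 -0.03 -10 0.085;0.06 -0.01 -0.045 -20 0.085;0.1 -0.015 -0.045 -30 0.085;0.14 -0.02 -0.045 -40 0.085;0.18 -0.03 -0.045 -50 0.085;0.23 -0.038 -0.045 -60 0.085;0.23 -0.038 -0.045 -70 0.085;0.23 -0.038 -0.045 -77 0.085;0.23 -0.038 -0.045 -77 0.085;0.23 -0.038 -0.045 -77 0.085;0.23 -0.038 -0.045 -77 0.085"

```text
clock: 31.2
eef_pos: [689.1, -18.4, 320.0]
tool_rot: [-3.141, 0.0, 1.517]
force: [-0.0, 0.6, 0.6]
width: 85.1
```

Run:
```python
from h import *
st(); rel(689,-18.5,200,86.9)
w=imaging.get_image("wrist"); save(w,"w13"); P=cloud(w)
th=np.radians(-3.1); ex=np.array([np.cos(th),np.sin(th)]); ey=np.array([-ex[1],ex[0]]); N=np.array([606.9,-13.1])
S=np.stack([(P[...,:2]-N)@ex,(P[...,:2]-N)@ey,P[...,2]],-1); h=cv2.cvtColor(w["color"],cv2.COLOR_RGB2HSV)
reg=(np.abs(S[...,0])<130)&(np.abs(S[...,1])<60)&(S[...,2]>70)&(S[...,2]<195)
for n,m in(("red",((h[...,0]<8)|(h[...,0]>172))&(h[...,1]>150)),("blue",(h[...,0]>100)&(h[...,0]<130)&(h[...,1]>120)),("brass",(h[...,0]>10)&(h[...,0]<30)&(h[...,1]>100))):
    q=S[reg&m]; print(n,len(q), np.percentile(q,[2,50,98],axis=0).round(1).tolist() if len(q) else "")
```

```text
t 31.2 pos [689.1 -18.4 320. ] yaw [-180.     0.    86.9] w 85.1 F [-0.   0.6  0.6] q [ 0.3   0.68 -0.61  1.26  0.38  1.32 -0.36]
rel x -0.0001 y -0.0001 z 0.1200 turn 0.0
red 170 [[57.5, -6.4, 113.3], [61.0, 1.4, 159.4], [64.3, 7.4, 161.2]]
blue 376 [[87.4, -7.9, 92.8], [93.9, 10.4, 166.2], [105.7, 12.6, 170.2]]
brass 352 [[89.5, -6.9, 176.0], [96.4, 0.7, 185.9], [103.3, 7.4, 187.6]]
```

View pics/w13.png

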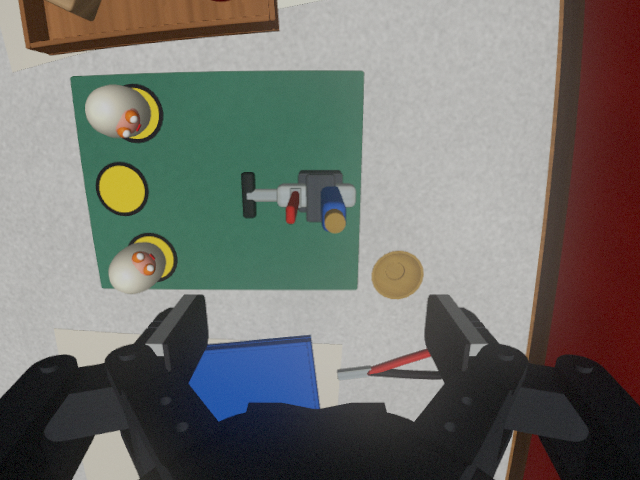

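Emit:
drive_tool:
  deltas: "0.001 0.001 0.05 0 0.085;0.001 0.001 0.09 0 0.085;0.001 0.001 0.12 0 0.085;0.001 0.001 0.14 0 0.085;0.001 0.001 0.16 0 0.085;0.001 0.001 0.18 0 0.085;0.001 0.001 0.19 0 0.085;0.001 0.001 0.196 0 0.085;0.001 0.001 0.196 0 0.085;0.001 0.001 0.196 0 0.085"

```text
clock: 32.5
eef_pos: [690.9, -17.3, 125.1]
tool_rot: [3.14, -0.0, 1.518]
force: [0.8, -0.1, 0.7]
width: 84.9
```

Run:
```python
from h import *
st(); w=imaging.get_image("wrist"); save(w,"w14"); save(imaging.get_image("scene"),"s14",(260,200,420,320),5)
```

```text
t 32.5 pos [690.9 -17.3 125.1] yaw [179.9  -0.   87. ] w 84.9 F [ 0.8 -0.1  0.7] q [ 0.28  0.86 -0.54  1.47  0.5   0.95 -0.46]
```

View pics/w14.png

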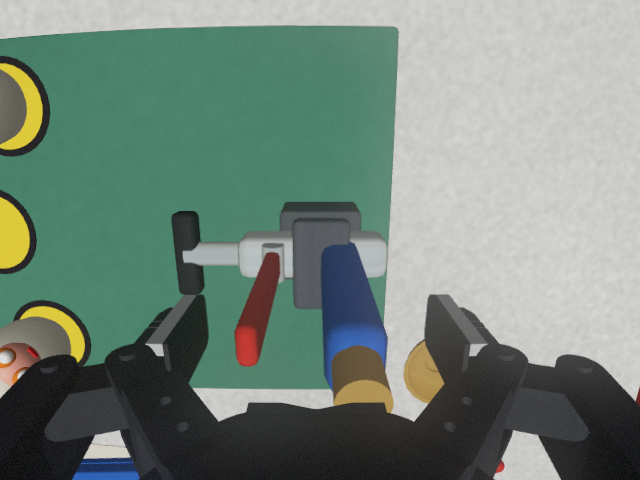

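View pics/s14.png

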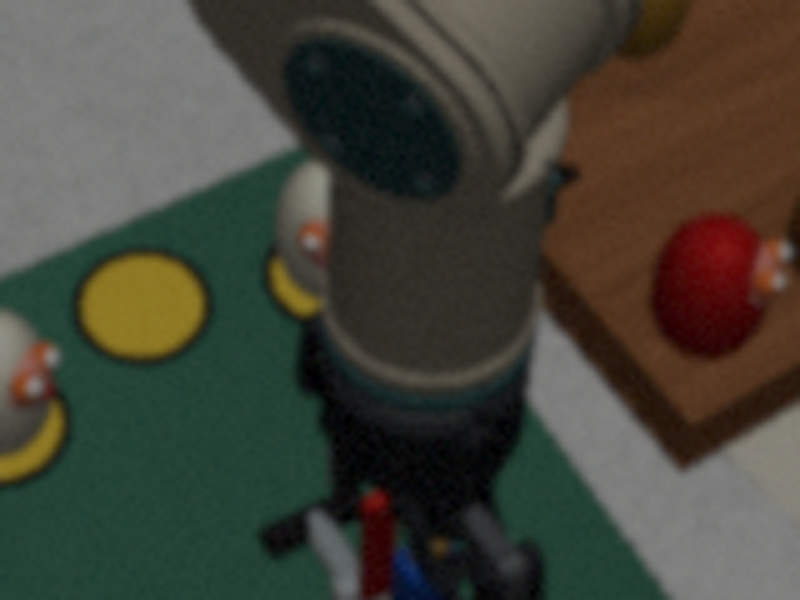

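Emit:
drive_tool:
  deltas: "0 0.005 0 0 0.085;0 0.005 0 0 0.07;0 0.005 0 0 0.06;0 0.005 0 0 0.05;0 0.005 0 0 0.04;0 0.005 0 0 0.03;0 0.005 0 0 0.025;0 0.005 0 0 0.025;0 0.005 0 0 0.025;0 0.005 0 0 0.025"

```text
clock: 33.85
eef_pos: [697.1, -17.5, 125.3]
tool_rot: [3.138, -0.001, 1.518]
force: [4.2, 0.0, 5.0]
width: 31.9
```

Run:
```python
from h import *
st(); w=imaging.get_image("wrist"); save(w,"w15")
```

```text
t 33.85 pos [697.1 -17.5 125.3] yaw [179.8  -0.   87. ] w 31.9 F [4.2 0.  5. ] q [ 0.27  0.86 -0.54  1.46  0.5   0.96 -0.46]
```

View pics/w15.png

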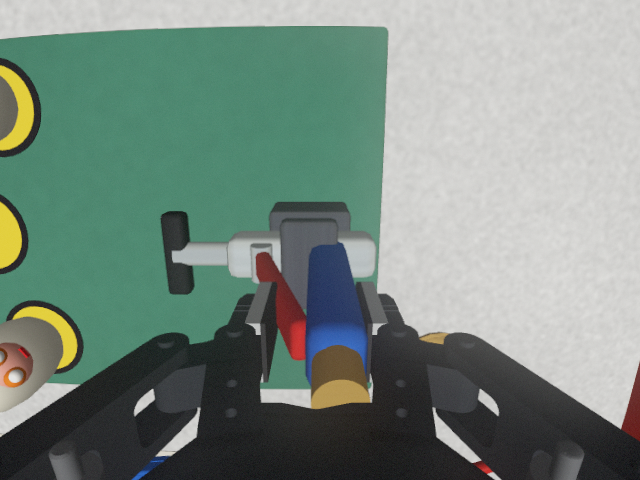

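The trigger is squeezed home: width 31.9, with the lever against the grip. I'll hold a little longer and then release.

Emit:
drive_tool:
  deltas: "0 0 0 0 0.025;0 0 0 0 0.025;0 0 0 0 0.025;0 0 0 0 0.025;0 0 0 0 0.025;0 0 0 0 0.025;0 0 0 0 0.085;0 0 0 0 0.085;0 0 0 0 0.085;0 0 0 0 0.085;0 -0.006 0 0 0.085;0 -0.006 0 0 0.085"

```text
clock: 35.4
eef_pos: [688.9, -17.3, 124.4]
tool_rot: [-3.141, 0.0, 1.519]
force: [0.1, -0.0, -0.6]
width: 85.0
```

Run:
```python
from h import *
st(); w=imaging.get_image("wrist"); save(w,"w16")
```

```text
t 35.4 pos [688.9 -17.3 124.4] yaw [-180.    0.   87.] w 85.0 F [ 0.1 -0.  -0.6] q [ 0.28  0.85 -0.54  1.48  0.5   0.95 -0.46]
```

View pics/w16.png

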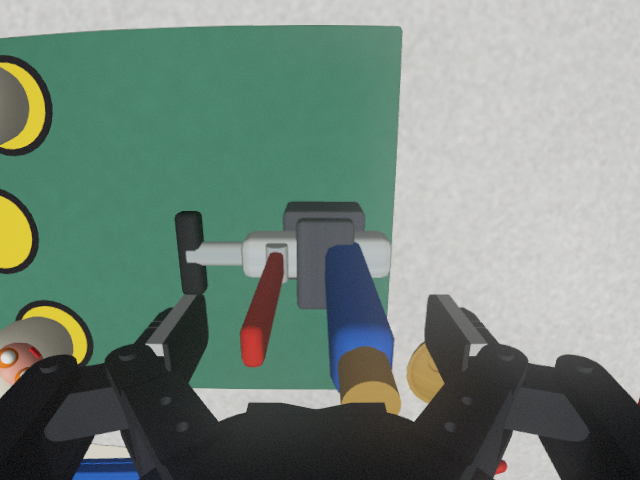

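The trigger has sprung back. I'll rise and go to the dolls.

Emit:
drive_tool:
  deltas: "0 0 -0.03 0 0.085;0 0 -0.08 0 0.085;0 0 -0.13 0 0.085;0 0 -0.18 0 0.085;0 0 -0.2 0 0.085;0 0 -0.2 0 0.085"

```text
clock: 36.2
eef_pos: [690.3, -17.0, 326.4]
tool_rot: [3.137, -0.0, 1.518]
force: [0.6, -0.7, -0.4]
width: 84.8
```

Run:
```python
from h import *
st(); rel(470,-60,300,11)
# tray pose from initial top
D=np.load("t0.npz"); P=D["P"]; h=cv2.cvtColor(D["c"],cv2.COLOR_RGB2HSV)
m=(h[...,0]>100)&(h[...,0]<130)&(h[...,1]>150)&(h[...,2]>50)&(P[...,1]<-200)&(P[...,1]>-450)
q=P[m][:,:2].astype(np.float32); print(cv2.minAreaRect(q))
```

```text
t 36.2 pos [690.3 -17.  326.4] yaw [179.8  -0.   87. ] w 84.8 F [ 0.6 -0.7 -0.4] q [ 0.3   0.68 -0.62  1.25  0.38  1.33 -0.36]
rel x -0.0545 y -0.2177 z 0.0264 turn 76.0
((527.1060180664062, -305.61968994140625), (288.68670654296875, 151.10987854003906), 2.8503642082214355)
```

Emit:
drive_tool:
  deltas: "-0.01 -0.04 0 10 0.085;-0.02 -0.08 0 20 0.085;-0.03 -0.12 0 30 0.085;-0.04 -0.16 0.02 40 0.085;-0.05 -0.2 0.026 50 0.085;-0.054 -0.218 0.026 60 0.085;-0.054 -0.218 0.026 70 0.085;-0.054 -0.218 0.026 76 0.085;-0.054 -0.218 0.026 76 0.085;-0.054 -0.218 0.026 76 0.085"

```text
clock: 37.45
eef_pos: [468.4, -59.8, 297.6]
tool_rot: [-3.141, 0.001, 0.194]
force: [-0.5, 0.1, 0.4]
width: 85.2
```

Run:
```python
from h import *
st(); w=imaging.get_image("wrist"); save(w,"w17")
```

```text
t 37.45 pos [468.4 -59.8 297.6] yaw [-1.80e+02  1.00e-01  1.11e+01] w 85.2 F [-0.5  0.1  0.4] q [ 0.34  0.31 -0.36  1.9   0.13  0.96 -1.45]
```

View pics/w17.png

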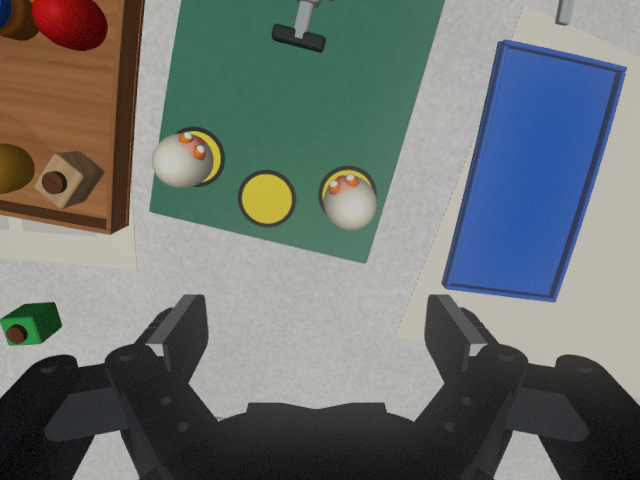

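Both dolls still stand at (350,200) and (183,160).

Run:
```python
from h import *
w=imaging.get_image("wrist"); c,a=doll(w,350,206,12); doll(w,180,163,12)
# tray corners (rim z=18)
q=[at_z(w,*p,18)[:2] for p in((504,41),(624,67),(446,287),(555,299))]; print(np.round(q,1),np.mean(q,0).round(1))
rel(c[0],c[1],120,11); rel(c[0],c[1],26,11)
```

```text
doll [468.9 -95.7] dz 0.2 n 1835 rms 0.84 face n 295 m [490.1 -82.8  75.2] r 24.8 ang 31.3
doll [480.   84.4] dz -0.0 n 1966 rms 0.81 face n 344 m [498.9  67.9  74.2] r 25.1 ang -41.0
[[ 667.9 -224.4]
 [ 677.3 -370.1]
 [ 384.2 -240.7]
 [ 394.3 -387.4]] [ 530.9 -305.7]
rel x -0.0066 y 0.0353 z 0.1779 turn 0.1
rel x -0.0066 y 0.0353 z 0.2719 turn 0.1
```

Emit:
drive_tool:
  deltas: "-0.006 0.035 0.04 0 0.074;-0.006 0.035 0.09 0 0.074;-0.006 0.035 0.14 0 0.074;-0.006 0.035 0.178 0 0.074;-0.006 0.035 0.178 0 0.074;-0.006 0.035 0.178 0 0.074"

```text
clock: 38.3
eef_pos: [470.6, -95.3, 121.4]
tool_rot: [3.141, -0.002, 0.192]
force: [0.1, 0.5, 0.8]
width: 74.1
```

Run:
```python
from h import *
st(); rel(468.9,-95.7,26,11)
```

```text
t 38.3 pos [470.6 -95.3 121.4] yaw [ 1.8e+02 -1.0e-01  1.1e+01] w 74.1 F [0.1 0.5 0.8] q [ 0.32  0.57 -0.25  2.08  0.28  0.51 -1.52]
rel x -0.0017 y 0.0001 z 0.0954 turn 0.0
```

Emit:
drive_tool:
  deltas: "-0.001 0 0.025 0 0.074;-0.001 0 0.05 0 0.074;-0.001 0 0.075 0 0.074;-0.001 0 0.09 0 0.074;-0.001 0 0.095 0 0.074;-0.001 0 0.095 0 0.074;-0.001 0 0.095 0 0.05;-0.001 0 0.095 0 0.05;-0.001 0 0.095 0 0.05;-0.001 0 0.095 0 0.05;-0.001 0 0.095 0 0.05"

```text
clock: 39.67
eef_pos: [469.3, -95.6, 26.5]
tool_rot: [3.141, -0.002, 0.192]
force: [-0.5, 0.1, 6.3]
width: 54.7
```

Emit:
drive_tool:
  deltas: "0 0 -0.01 0 0.05;0 0 -0.04 0 0.05;0 0 -0.08 0 0.05;0 0 -0.11 0 0.05;0 0 -0.11 0 0.05;0 0 -0.11 0 0.05"

```text
clock: 40.42
eef_pos: [468.1, -95.6, 135.1]
tool_rot: [-3.142, 0.001, 0.192]
force: [-0.2, 0.2, -2.4]
width: 54.8
```

Run:
```python
from h import *
st(); rel(590,-302,137,5); w=imaging.get_image("wrist"); save(w,"w18")
```

```text
t 40.42 pos [468.1 -95.6 135.1] yaw [-180.    0.   11.] w 54.8 F [-0.2  0.2 -2.4] q [ 0.34  0.55 -0.28  2.08  0.28  0.55 -1.52]
rel x 0.0804 y 0.2258 z -0.0019 turn 6.0
```

View pics/w18.png

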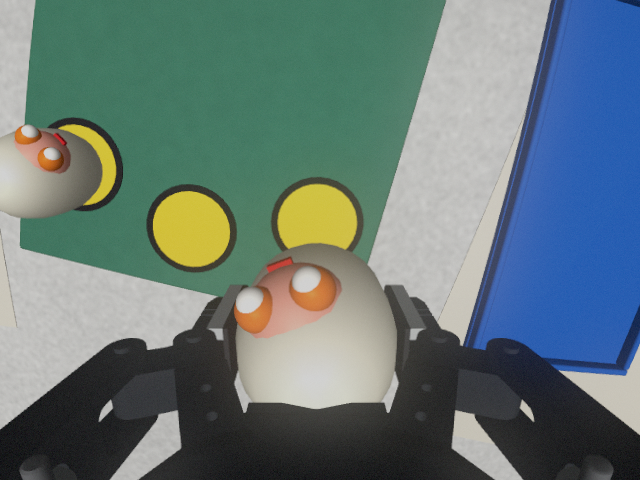

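Emit:
drive_tool:
  deltas: "0.02 0.05 0 2 0.05;0.04 0.1 0 6 0.05;0.06 0.15 0 7 0.05;0.08 0.2 0 7 0.05;0.08 0.226 0 7 0.05;0.08 0.226 0 7 0.05;0.08 0.226 0.03 7 0.05;0.08 0.226 0.06 7 0.05;0.08 0.226 0.09 7 0.05;0.08 0.226 0.1 7 0.05;0.08 0.226 0.108 7 0.05;0.08 0.226 0.112 7 0.05"

```text
clock: 41.98
eef_pos: [590.7, -301.8, 23.7]
tool_rot: [3.141, -0.001, 0.07]
force: [0.1, 0.3, -0.8]
width: 54.5
```

Emit:
drive_tool:
  deltas: "0 0 0 0 0.05;0 0 0.001 0 0.05;0 0 0.002 0 0.05;0 0 0.002 0 0.05"

```text
clock: 42.48
eef_pos: [590.3, -302.1, 21.5]
tool_rot: [3.142, -0.0, 0.07]
force: [-0.5, -0.1, -1.2]
width: 54.9
```

Emit:
drive_tool:
  deltas: "0 0 0.001 0 0.05;0 0 0.001 0 0.05;0 0 0.002 0 0.05;0 0 0.002 0 0.05"

```text
clock: 42.98
eef_pos: [590.4, -302.2, 20.5]
tool_rot: [3.141, -0.0, 0.07]
force: [-3.1, 1.4, 7.7]
width: 54.4
```

Contact. I'll release and retreat.

Emit:
drive_tool:
  deltas: "0 0 0 0 0.06;0 0 0 0 0.074;0 0 0 0 0.074;0 0 0 0 0.074;0 0 -0.02 0 0.074;0 0 -0.05 0 0.074;0 0 -0.1 0 0.085;0 0 -0.15 0 0.085;0 0 -0.2 0 0.085;0 0 -0.25 0 0.085;0 0 -0.27 0 0.085;0 0 -0.27 0 0.085"

```text
clock: 44.48
eef_pos: [591.2, -302.3, 292.7]
tool_rot: [3.139, -0.005, 0.07]
force: [-0.8, 0.5, -0.8]
width: 85.1
```

Run:
```python
from h import *
st(); w=imaging.get_image("wrist"); save(w,"w19"); doll(w,318,205,6); rel(480,60,290,20)
```

```text
t 44.48 pos [ 591.2 -302.3  292.7] yaw [179.8  -0.3   4. ] w 85.1 F [-0.8  0.5 -0.8] q [ 0.61  0.61 -0.31  1.39  0.19  1.16 -1.23]
doll [ 589.8 -302. ] dz 0.0 n 1830 rms 0.96 face n 296 m [ 612.6 -292.1   69.4] r 24.9 ang 23.6
rel x -0.0848 y -0.3689 z 0.0005 turn -16.0
```

View pics/w19.png

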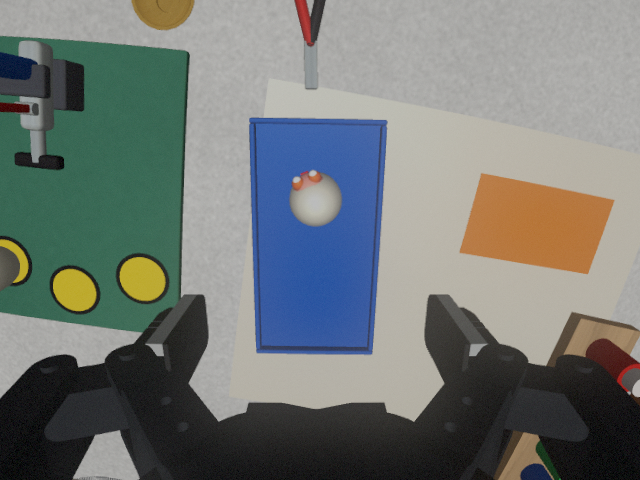

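Doll A stands in the tray at (316,199). Next is doll B.

Emit:
drive_tool:
  deltas: "-0.015 -0.06 0 -4 0.085;-0.03 -0.12 0 -8 0.085;-0.045 -0.18 0 -12 0.085;-0.06 -0.24 0 -16 0.085;-0.075 -0.3 0 -16 0.085;-0.085 -0.369 0 -16 0.085;-0.085 -0.369 0 -16 0.085;-0.085 -0.369 0 -16 0.085;-0.085 -0.369 0 -16 0.085"

```text
clock: 45.65
eef_pos: [479.8, 58.2, 288.7]
tool_rot: [3.141, 0.001, 0.346]
force: [0.4, -0.4, 0.5]
width: 85.3
```

Run:
```python
from h import *
st(); w=imaging.get_image("wrist"); save(w,"w20");
```

```text
t 45.65 pos [479.8  58.2 288.7] yaw [1.80e+02 1.00e-01 1.98e+01] w 85.3 F [ 0.4 -0.4  0.5] q [ 0.17  0.35 -0.47  1.88  0.19  0.96 -1.61]
```

View pics/w20.png

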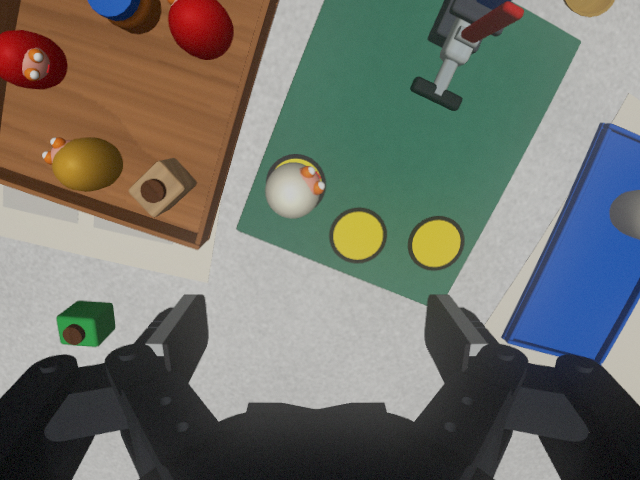

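Run:
```python
from h import *
w=imaging.get_image("wrist"); c,a=doll(w,290,195,12)
rel(c[0],c[1],120,20)
```

```text
doll [479.6  82.9] dz 0.2 n 2012 rms 0.89 face n 294 m [499.7  70.   75.4] r 23.9 ang -32.5
rel x 0.0079 y -0.0232 z 0.1689 turn -0.2
```

Emit:
drive_tool:
  deltas: "0.008 -0.023 0.04 0 0.074;0.008 -0.023 0.09 0 0.074;0.008 -0.023 0.14 0 0.074;0.008 -0.023 0.168 0 0.074;0.008 -0.023 0.168 0 0.074;0.008 -0.023 0.168 0 0.074;0.008 -0.023 0.168 0 0.074"

```text
clock: 46.62
eef_pos: [480.6, 84.4, 122.7]
tool_rot: [3.141, -0.003, 0.348]
force: [0.8, 0.4, 0.3]
width: 73.6
```

Run:
```python
from h import *
st(); rel(479.6,83.1,26,20)
```

```text
t 46.62 pos [480.6  84.4 122.7] yaw [180.   -0.2  20. ] w 73.6 F [0.8 0.4 0.3] q [ 0.01  0.59 -0.36  2.06  0.38  0.55 -1.84]
rel x -0.0014 y 0.0009 z 0.0967 turn -0.0
```

Emit:
drive_tool:
  deltas: "-0.001 0.001 0.025 0 0.074;-0.001 0.001 0.05 0 0.074;-0.001 0.001 0.075 0 0.074;-0.001 0.001 0.09 0 0.074;-0.001 0.001 0.096 0 0.074;-0.001 0.001 0.096 0 0.074;-0.001 0.001 0.096 0 0.05;-0.001 0.001 0.096 0 0.05;-0.001 0.001 0.096 0 0.05;-0.001 0.001 0.096 0 0.05;-0.001 0.001 0.096 0 0.05"

```text
clock: 48.0
eef_pos: [479.4, 83.3, 26.4]
tool_rot: [3.141, -0.002, 0.349]
force: [-1.4, -0.0, 4.8]
width: 54.6
```

Emit:
drive_tool:
  deltas: "0 0 -0.01 0 0.05;0 0 -0.04 0 0.05;0 0 -0.08 0 0.05;0 0 -0.12 0 0.05;0 0 -0.16 0 0.05;0 0 -0.16 0 0.05;0 0 -0.16 0 0.05"

```text
clock: 48.88
eef_pos: [478.3, 82.6, 185.2]
tool_rot: [3.141, 0.001, 0.349]
force: [-0.5, -0.3, -0.7]
width: 54.5
```

Run:
```python
from h import *
st(); rel(468,-309,185,3.3); w=imaging.get_image("wrist"); save(w,"w21")
```

```text
t 48.88 pos [478.3  82.6 185.2] yaw [180.   0.  20.] w 54.5 F [-0.5 -0.3 -0.7] q [ 0.08  0.49 -0.44  2.01  0.32  0.71 -1.78]
rel x -0.1434 y 0.3646 z 0.0002 turn 16.7
```

View pics/w21.png

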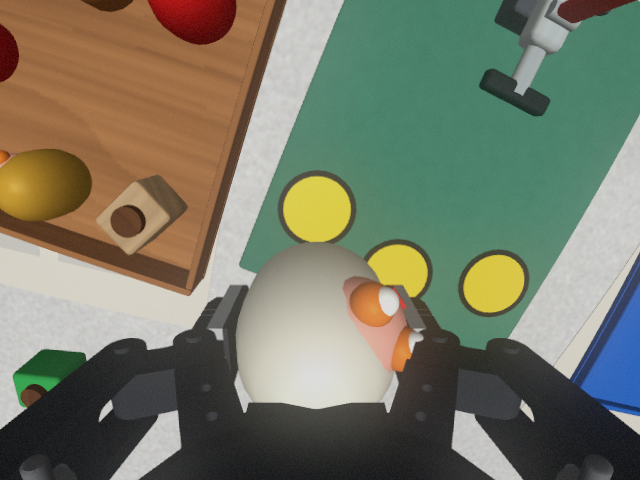

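Emit:
drive_tool:
  deltas: "-0.02 0.05 0 4 0.05;-0.04 0.1 0 8 0.05;-0.06 0.15 0 12 0.05;-0.08 0.2 0 16.7 0.05;-0.1 0.25 0 16.7 0.05;-0.12 0.3 0 16.7 0.05;-0.143 0.365 0 16.7 0.05;-0.143 0.365 0 16.7 0.05;-0.143 0.365 0.04 16.7 0.05;-0.143 0.365 0.08 16.7 0.05;-0.143 0.365 0.12 16.7 0.05;-0.143 0.365 0.12 16.7 0.05"

```text
clock: 50.42
eef_pos: [466.4, -306.1, 61.8]
tool_rot: [-3.136, 0.007, 0.059]
force: [0.4, 0.7, -1.2]
width: 54.4
```

Run:
```python
from h import *
st(); rel(468,-309,23,3.3); w=imaging.get_image("wrist"); save(w,"w22")
```

```text
t 50.42 pos [ 466.4 -306.1   61.8] yaw [-179.7    0.4    3.4] w 54.4 F [ 0.4  0.7 -1.2] q [ 0.71  0.76 -0.28  1.9   0.37  0.55 -1.33]
rel x 0.0014 y 0.0030 z 0.0388 turn 0.1
```

View pics/w22.png

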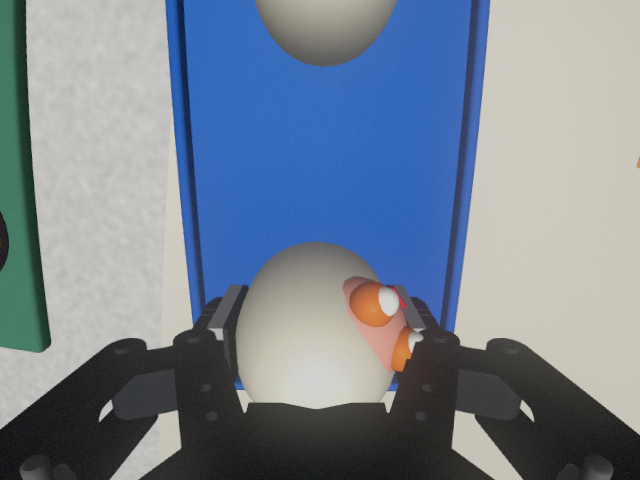

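Emit:
drive_tool:
  deltas: "0 0 0.015 0 0.05;0 0 0.03 0 0.05;0 0 0.037 0 0.05;0 0 0.039 0 0.05;0 0 0.04 0 0.05;0 0 0.04 0 0.05"

```text
clock: 51.22
eef_pos: [469.5, -308.9, 25.6]
tool_rot: [3.141, -0.0, 0.057]
force: [0.4, 0.7, -1.2]
width: 54.7
```

Emit:
drive_tool:
  deltas: "0 0 0.001 0 0.05;0 0 0.001 0 0.05"

```text
clock: 51.48
eef_pos: [469.3, -308.8, 24.4]
tool_rot: [3.141, -0.0, 0.057]
force: [0.1, -0.3, -0.5]
width: 54.6
```

Emit:
drive_tool:
  deltas: "0 0 0.001 0 0.05;0 0 0.002 0 0.05;0 0 0.003 0 0.05;0 0 0.004 0 0.05;0 0 0.004 0 0.05"

```text
clock: 52.1
eef_pos: [469.2, -308.7, 20.5]
tool_rot: [3.142, 0.0, 0.057]
force: [-0.9, -0.4, 1.5]
width: 54.9
```

Emit:
drive_tool:
  deltas: "0 0 0 0 0.06;0 0 0 0 0.074;0 0 0 0 0.074;0 0 0 0 0.074;0 0 -0.02 0 0.074;0 0 -0.05 0 0.074;0 0 -0.1 0 0.085;0 0 -0.15 0 0.085;0 0 -0.2 0 0.085;0 0 -0.25 0 0.085;0 0 -0.28 0 0.085;0 0 -0.28 0 0.085"

```text
clock: 53.6
eef_pos: [470.5, -309.3, 303.0]
tool_rot: [3.138, -0.004, 0.057]
force: [0.3, 0.4, -0.6]
width: 84.8
```

Run:
```python
from h import *
st(); w=imaging.get_image("wrist"); save(w,"w23"); save(imaging.get_image("top"),"t23"); save(imaging.get_image("scene"),"s23")
doll(w,318,205,6)
```

```text
t 53.6 pos [ 470.5 -309.3  303. ] yaw [179.8  -0.3   3.3] w 84.8 F [ 0.3  0.4 -0.6] q [ 0.81  0.45 -0.42  1.67  0.2   1.06 -1.18]
doll [ 469.1 -309.5] dz 0.0 n 1804 rms 0.89 face n 266 m [ 485.1 -327.4   70.3] r 24.0 ang -48.2
```

View pics/w23.png

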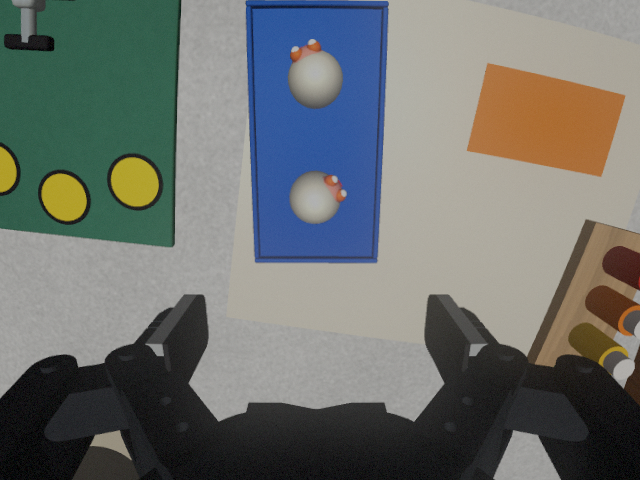

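View pics/s23.png

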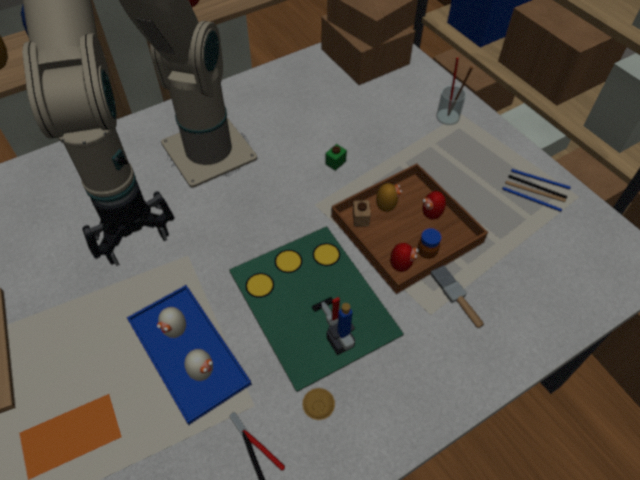

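View pics/t23.png

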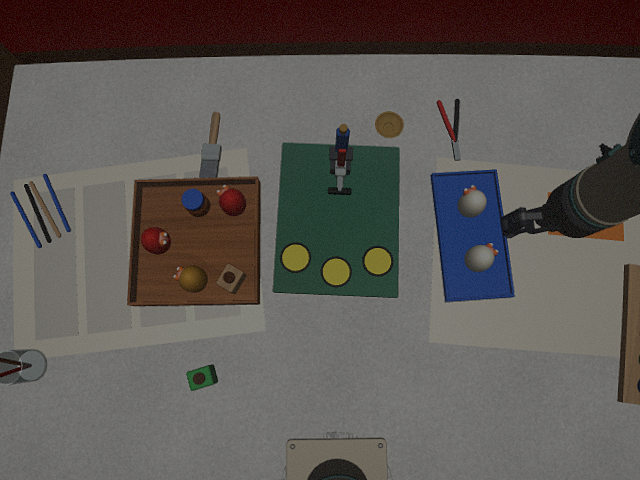

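Both white dolls stand upright in the tray, at wrist-image (316,78) and (316,197). The crate contents and the things on the table look untouched. I'll hand in.

Run:
```python
from h import *
print(ctrl.finish_job())
```

```text
the job is handed in; nothing more can be done
None
```

The job is done and handed in at about 54 s. Two white dolls were there at the start, and both now stand upright in the blue tray.

- **Blow-off station:** I stood each doll on an outer yellow spot with its face to the nozzle. One was knocked about 3 cm off its spot while the arm was away, so I put it back. Before the squeeze, both were within about 2 mm of the spot centre. Face angles were about 1° off by the eye positions. By face area they were within 1° for one doll and 4–6° off for the other; this check is the less reliable one when seen from the side.
- **Trigger:** I squeezed it home (fingers at 31.9 mm, lever against the grip), held it for about 1 s, and the picture afterwards showed it sprung back.
- **Last checks:** The dolls stand at about (590, −302) and (469, −309) mm, clear of each other and of the tray walls. The two red dolls, gold doll, jar and mould are still in the crate, and the things on the table look unmoved. No check failed.

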